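# Put the mosaic bench away: panels to the drying rack with the lifter, marble strips on end

### The job

Put the mosaic bench away. Slide the cranked lifter under each fresh mosaic panel and carry it, level and never touched by the gripper, from its stand to a free bay of the two-bay drying rack, where it must lie flat and square across the two slats, centred in the bay; lay the lifter flat back on its rubber mat. Stand every marble strip on end in the cells of the wooden strip rack, and leave the bottle, hammer and tub where they are.

Things in the scene. Friction and masses are not known exactly. Their poses are not given: they have to be found in the camera images.
- lifter: Cranked lifter, 220 mm long, 0.17 kg. Flat steel blade 100 x 44 x 3 mm; 18 mm wide neck at its rear (front face at x = 8 mm) up to a wooden handle, 100 x 20 wide x 26 tall, parallel to the blade: x = -20 to -120 mm, centre 46 mm above the underside; grip it at x = -45. Origin: blade's underside, middle of its rear edge; x to the tip (x = 100), z up. Lies stably blade down on the mat.
- mat: Black rubber mat 270 (its x) x 110 x 3 mm fixed to the bench, where the lifter lies and belongs (lifter along the mat's x, blade towards mat +x, lifter origin near the mat's centre). Origin: centre of its underside.
- panel1: Fresh mosaic panel, flat rigid square 90 x 90 x 9 mm, about 0.13 kg, stone tesserae on a grey backing, loose across the two battens of its stand, square and centred within 6 mm. Not to be touched by the gripper. Origin: centre of its underside, z up. May be absent. Starts on stand1.
- panel2: Fresh mosaic panel, flat rigid square 90 x 90 x 9 mm, about 0.13 kg, stone tesserae on a grey backing, loose across the two battens of its stand, square and centred within 6 mm. Not to be touched by the gripper. Origin: centre of its underside, z up. May be absent. Starts on stand2.
- stand1: Making stand, fixed: plywood base 110 (its x) x 104 x 8 mm with two wooden battens along its x, 20 mm wide, tops 44 mm above the bench; between them a channel 64 mm wide, 8 to 44 mm high, open at both ends and above; front end (-x) faces the robot. Origin: centre of its underside. The left-most one.
- stand2: Making stand, fixed: plywood base 110 (its x) x 104 x 8 mm with two wooden battens along its x, 20 mm wide, tops 44 mm above the bench; between them a channel 64 mm wide, 8 to 44 mm high, open at both ends and above; front end (-x) faces the robot. Origin: centre of its underside. Between stand1 and the drying rack.
- drying_rack: Two-bay drying rack, fixed: plywood base 110 (its x) x 248 (its y) x 8 mm with three wooden slats along its x, 40 mm wide, tops 44 mm above the bench, centres 104 mm apart; between them two channels 64 mm wide, 8 to 44 mm high, open at both ends and above. Front (-x) faces the robot. Origin: centre of its underside.
- bay_left (a point): Centre of the drying rack's left bay (its +y), in the middle of the channel at the height of the slats' tops; axes as the rack. A panel in place has its origin here.
- bay_right (a point): The same for the right bay (its -y).
- strip1: An uncut marble strip, a square bar 160 x 16 x 16 mm, about 0.11 kg, lying loose on the bench in front of the drying rack, roughly pointing away from the robot. Origin: its centre, x along its length. All strips are alike; may be absent.
- strip2: An uncut marble strip, a square bar 160 x 16 x 16 mm, about 0.11 kg, lying loose on the bench in front of the drying rack, roughly pointing away from the robot. Origin: its centre, x along its length. All strips are alike; may be absent.
- strip3: An uncut marble strip, a square bar 160 x 16 x 16 mm, about 0.11 kg, lying loose on the bench in front of the drying rack, roughly pointing away from the robot. Origin: its centre, x along its length. All strips are alike; may be absent.
- strip_rack: Wooden strip rack, fixed: an upright open-topped box 152 (its x) x 52 (its y) x 85 mm high, floor 6 mm thick, with three square cells 36 x 36 mm in a row along its x, centred at x = -50, 0 and +50 mm (dividers 14 mm, outer walls 8 mm). x points roughly away from the robot. Origin: centre of its underside.
- bottle: Red steel drinking bottle, 68 mm across, 235 mm tall, beyond the stands; leave alone. Origin: centre of its underside.
- hammer: Mosaic hammer with a wooden handle lying at the right, nearer the robot than the strip rack, 230 mm long; leave alone. Origin: on its handle's underside, about 45 mm from the head.
- tub: White plastic tub of stone chips, 100 mm across, 75 mm tall, beyond the strip rack; leave alone. Origin: centre of its underside.
Mind the look-alikes: they are no part of the job. Leave any green or purple look-alike of the strip1 alone.

How it is judged:
By the outcome, as a careful person would: the job done as asked, in the order asked, and still so for the second after the job is handed in, with the robot touching nothing.
Of panel1, panel2 only 1 to 2 are there at a start; the rules pass over those that are not, and their reading is None.
Of strip1, strip2, strip3 only 2 to 3 are there at a start; the rules pass over those that are not, and their reading is None.
At some moment in a run one of strip1, strip2, strip3 may be knocked a few centimetres aside while the robot is not near it.
It also fails if it takes over 210 s, if anything falls off the work surface, if the arm or the gripper's body presses on something with over 40 N, if the wrist force passes 120 N, or if a joint passes its speed limit or range.

### The arm

A 6-joint arm with a two-finger parallel gripper is mounted at the origin on the work surface. World frame = base frame: x ahead of the robot, y to its left, z up, the work surface at z = 0. Lengths are in mm, angles in degrees, forces in N, time in s.
With the tool pointing down it reaches from about 350 to 850 mm from the base axis. Payload 8.1 kg.
Tool frame: the origin (TCP) lies on the centre line of the jaws, within the pads' length; the fingertips stand 14 mm ahead of it and the grasp point (between the pads) lies 5 mm behind it; z points along the fingers, y is the line along which they close (so a half turn about z gives the same grasp; the last joint's range is limited). The gripper opens to 85 mm and grips with 20 to 120 N. Pads are 22 mm wide; open, the fingers measure 114 mm over their backs; the gripper's body (76 mm by 85 mm) begins 54 mm behind the grasp point. The pads swing forward as they close: fully open they stand 13 mm farther back than shut.
Start: joints at [69.821, 7.471, 85.268, -0, 87.261, -4.893], TCP at [158.165, 578.782, 215.192] pointing down, gripper open.
Joint ranges: [-169.43, 169.43], [-51.17, 129.36], [1.28, 143.12], [-76.62, 256.62], [0, 156.53], [-152.29, 152.29]. Speed limits (degrees/s): [136.94, 136.94, 159.86, 180, 180, 180].

### API

Orientations are given as [roll, pitch, yaw] about the fixed x, y, z axes, in that order (R = Rz(yaw) Ry(pitch) Rx(roll)).
In Python, from bench import sense, snapshot, camera_info, hand_in gives the robot as it stands. The module is installed in compiled form; this text tells all that it offers.
- The arm moves only by the tool apply_moves, never from a script. Its argument "deltas" is a list of rows, each a list of 7 numbers: the shift along the tool's x, y, z scaled (see below), then the turn, a rotation vector about the tool's x, y, z scaled (see below), then the opening, from 0 (shut) to 1 (fully open). In form: [[dx, dy, dz, ax, ay, az, claw], ...]. A call has 1 to 8 rows; each row shifts and turns the commanded pose from where the row before left it, along the tool's axes as they then stand; what a row does not reach is not made up. The controller multiplies each number of a shift by 0.03 m and each number of a turn by 0.08 rad. A row lasts 1/8 s, in which the tool goes at most 62.5 mm and 10.7 degrees, less where a joint would pass 70% of its speed; a pose out of reach is approached as far as the arm can. A call with a number of a shift or a turn outside -1 to 1 is refused whole. A call with a gripper value outside its range is refused whole. The fingers move at their own pace and stop on an object; "grip_force" is the grip in N (left out, the last holds). Time passes only in rows, so rows that do not move let the fingers close. It gives the time, the measured TCP pose, the force, the opening and the grip force at its end, in the units of the state.
- sense(): the state, without advancing time (a new reading comes with each control period).
- snapshot(name): name is "scene" or "side" or "wrist"; returns the picture (384x512x3 uint8, red, green, blue); there is no depth.
- camera_info(name): a dict with "vertical_fov" (degrees; the focal length in pixels is half the picture's height over the tangent of half this angle, whatever the lens; pixels are square), "cx", "cy" (the principal point, pixels), "k1" (the pictures are not rectified: a ray, as slopes to the right and down, at radius r is drawn at 1 + k1 r^2 times it, then the intrinsics apply), "origin" and "rotation" of the camera in the world; the wrist camera has in their place "tool_from_camera" (4x4, takes a point from camera to tool coordinates, whose origin is the TCP and whose axes are the flange's). Camera axes: x right, y up, looking along -z (the intrinsics and any distortion apply to the point x, -y, -z); pixel columns grow to the right and rows downward; lengths in mm; the calibration is good to about 2 mm. A picture is of the moment at which its call begins: read the wrist's pose just before it. camera_info takes no time and is no camera call.
- hand_in(): hands the job in; it is judged then, once.
The state is a dict: "time": time; "joint_pos": joint angles; "qd": joint speeds; "joint_efforts": joint torques, N m; "tool_pos": TCP position; "tcp_rot": TCP orientation; "ft_force": force on the tool from outside, world axes, zero at the start; "wrist_torque": the same for the moment, N m; "finger_gap": finger opening in mm; "grip_force": force on a finger pad.
Only numpy, scipy, OpenCV 4.12 (cv2) and the standard library are available. Lean on these libraries where they do the work, as an engineer would, in place of code of your own. Each camera call takes 0.05 s, during which the arm holds its last target. There are 200 camera calls.

## Working session

There is one attempt and no reset: what is moved stays moved. The work goes in short steps, Python scripts to look and compute and a tool call to move; the robot and the scene stay as the last step left them, time stands still between calls to the robot, and variables do not carry over. Pictures are saved under pics/ and viewed, at most 14 in all, crops included, and the job is handed in when it is done.

Besides the shell and the picture viewer there is one more tool, called after "Emit:" as name([rows], argument=value, ...), one row to a line, values as JSON. apply_moves: Moves the arm, as the interface text tells. Its arguments: {"type":"object","properties":{"deltas":{"type":"array"},"grip_force":{"type":"number"}},"required":["deltas"]}

```bash
mkdir -p pics; python3 - <<'E'
from bench import *
import cv2,numpy as np
for n in("scene","side"):
    im=snapshot(n); cv2.imwrite(f"pics/{n}0.png",cv2.resize(im[:,:,::-1],(800,600),interpolation=cv2.INTER_CUBIC)); np.save(f"{n}0.npy",im)
    print(n,camera_info(n))
print(camera_info("wrist")); s=sense(); print(s)
E
```

```text
scene {'vertical_fov': 57.226657710833884, 'cx': 253.7291514903135, 'cy': 192.73606640206825, 'k1': 0.010909011926445281, 'origin': array([865.44806168, 632.18324917, 747.18597554]), 'rotation': array([ 47.24771662,   0.61726625, 151.47443608])}
side {'vertical_fov': 45.86800626614476, 'cx': 249.59943000199837, 'cy': 196.96180488629764, 'k1': -0.10077676715155186, 'origin': array([ 141.18780794, 1181.88466161,  810.87552869]), 'rotation': array([  58.94644911,   -0.87061077, -162.3782321 ])}
{'vertical_fov': 64.51946453808758, 'cx': 254.10852383581008, 'cy': 183.70468101863887, 'k1': -0.07614048956402684, 'tool_from_camera': array([[-1.12543932e-03,  9.51653046e-01,  3.07172939e-01,
         7.86310386e+01],
       [ 9.99999264e-01,  1.21001027e-03, -8.48755206e-05,
         4.40763247e-02],
       [-4.52454458e-04,  3.07172617e-01, -9.51653707e-01,
        -1.58843697e+02],
       [ 0.00000000e+00,  0.00000000e+00,  0.00000000e+00,
         1.00000000e+00]])}
{'time': 0.1, 'joint_pos': array([ 6.98184518e+01,  7.51151022e+00,  8.53217379e+01,  2.05359873e-04,
        8.72616509e+01, -4.89588023e+00]), 'qd': array([ 0.03588465, -0.09992303, -0.13672818, -0.07728109, -0.04734887,
       -0.0113615 ]), 'joint_efforts': array([ 1.01674996e-03, -5.70949566e+01, -5.01942837e+01, -1.43582956e-04,
        8.03688570e-03,  2.94558345e-05]), 'tool_pos': array([158.00775825, 578.29116098, 214.25422686]), 'tcp_rot': array([-1.79905465e+02, -8.30354256e-03,  1.64714315e+02]), 'ft_force': array([-0.17391518, -0.21787637, -0.4556841 ]), 'wrist_torque': array([0.04348556, 0.00945159, 0.00476927]), 'grip_force': 0.0, 'finger_gap': 85.4507958983673}
```

View pics/scene0.png

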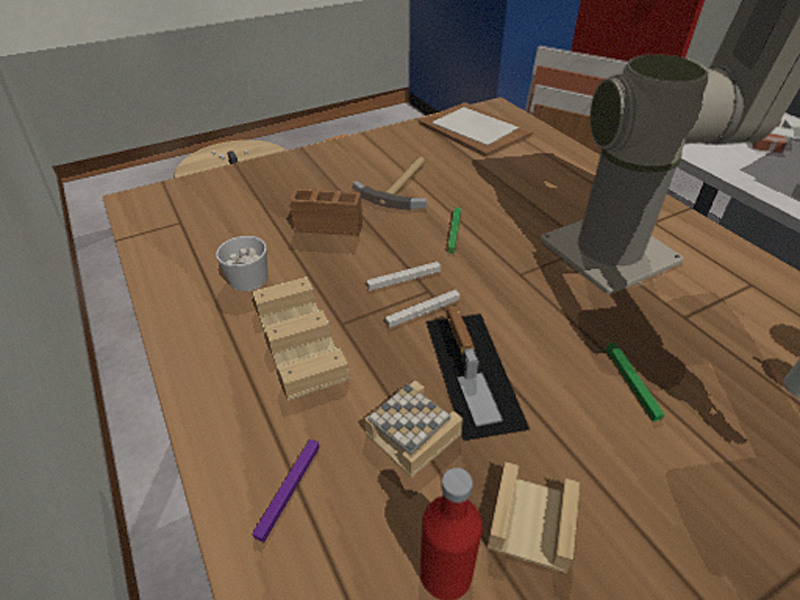

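View pics/side0.png

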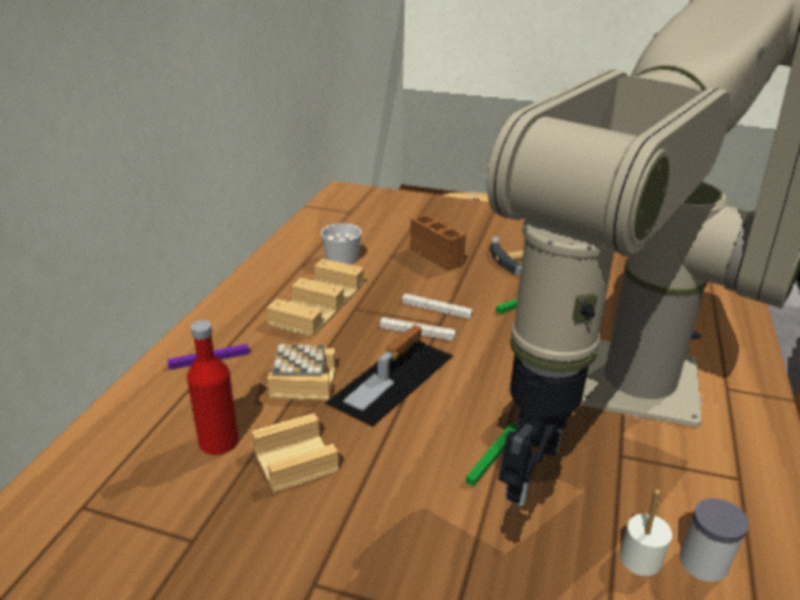

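Scene: one panel only, on stand2 (scene px 413,420); stand1 (535,515) is empty and both rack bays are free. There are two white strips, at (403,276) and (423,308). The look-alikes to leave are green at (455,230) and (635,382), and purple at (287,490). The lifter lies on the black mat at (470,370), and the strip rack is at (326,212).

```bash
cat > h.py <<'E'
import numpy as np, cv2
from scipy.spatial.transform import Rotation as Ro
from bench import *
def cam(name,st=None):
    c=camera_info(name)
    if name=="wrist":
        T=np.eye(4);T[:3,:3]=Ro.from_euler('xyz',st["tcp_rot"],degrees=True).as_matrix();T[:3,3]=st["tool_pos"]
        M=T@np.array(c["tool_from_camera"])
        R,o=M[:3,:3],M[:3,3]
    else: R,o=Ro.from_euler('xyz',c["rotation"],degrees=True).as_matrix(),np.array(c["origin"])
    return dict(R=R,o=o,f=192/np.tan(np.radians(c["vertical_fov"]/2)),cx=c["cx"],cy=c["cy"],k=c["k1"])
def unp(C,px,z):  # native pixels -> world xy at height z
    d=(np.atleast_2d(px).astype(float)-[C["cx"],C["cy"]])/C["f"]; u=d.copy()
    for _ in range(20): u=d/(1+C["k"]*(u**2).sum(1,keepdims=True))
    v=np.c_[u[:,0],-u[:,1],-np.ones(len(u))]@C["R"].T
    return (C["o"]+v*((z-C["o"][2])/v[:,2])[:,None])[:,:2]
def proj(C,P):
    q=(np.atleast_2d(P)-C["o"])@C["R"]; u=np.c_[q[:,0]/-q[:,2],q[:,1]/q[:,2]]
    return u*(1+C["k"]*(u**2).sum(1,keepdims=True))*C["f"]+[C["cx"],C["cy"]]
def plan(pos,rpy,n=None,st=None,p0=None,r0=None):
    """identical rows (screw) taking the tool from now (or p0,r0) to pos,rpy"""
    if p0 is None:
        st=st or sense(); p0,r0=st["tool_pos"],st["tcp_rot"]
    R0=Ro.from_euler('xyz',r0,degrees=True);R1=Ro.from_euler('xyz',rpy,degrees=True)
    rv=(R0.inv()*R1).as_rotvec()
    n0=max(np.ceil(np.linalg.norm(rv)/.08),1)
    for N in range(int(n or n0),200):
        S=sum((R0*Ro.from_rotvec(rv*k/N)).as_matrix() for k in range(N))
        d=np.linalg.solve(S,np.array(pos)-p0)
        if n or abs(d).max()<=30: break
    print(N,"rows of",np.round(np.r_[d/30,rv/N/.08],3).tolist())
def snap(name,fn,crop=None,st=None):
    st=sense(); im=snapshot(name); np.savez(fn+".npz",im=im,st=st)
    x0,y0,x1,y1=crop or (0,0,512,384); c=im[y0:y1,x0:x1,::-1]; s=min(800/(x1-x0),600/(y1-y0))
    cv2.imwrite(f"pics/{fn}.png",cv2.resize(c,None,fx=s,fy=s,interpolation=cv2.INTER_CUBIC)); print(fn,"scale",s,st["tool_pos"].round(1),st["tcp_rot"].round(2))
    return st
E
python3 - <<'E'
from h import *
C=cam("scene")
for n,z,p in [("mat",3,[(427,320),(487,315),(527,430),(463,438)]),("bladetip",6,[(476,427),(502,421)]),("handle top ends",62,[(453,309),(467,347)]),
 ("stripA",8,[(367,285),(440,267)]),("stripB",8,[(387,321),(459,296)]),("panel",53,[(367,422),(414,384),(461,420),(411,460)]),
 ("rack slat ends L",44,[(347,364),(279,377)]),("slat R",44,[(305,280),(254,293)]),("striprack top",85,[(292,193),(361,193),(361,208),(293,205)]),("stand1",44,[(505,465),(518,463),(578,482),(567,482)]),("bottle",0,[(445,585)]),("green",5,[(455,230)]),("hammer",20,[(355,185),(425,205),(420,160)]),("tub",75,[(243,247)])]:
    print(n,unp(C,np.array(p)/1.5625,z).round(0).tolist())
plan([480,100,420],[180,0,180])
E
```

```text
mat [[462.0, -3.0], [354.0, 41.0], [451.0, 286.0], [548.0, 250.0]]
bladetip [[520.0, 244.0], [477.0, 255.0]]
handle top ends [[439.0, 46.0], [469.0, 135.0]]
stripA [[520.0, -146.0], [359.0, -123.0]]
stripB [[533.0, -34.0], [374.0, -27.0]]
panel [[680.0, 182.0], [582.0, 154.0], [554.0, 248.0], [654.0, 270.0]]
rack slat ends L [[656.0, 56.0], [765.0, 27.0]]
slat R [[637.0, -182.0], [737.0, -194.0]]
striprack top [[564.0, -432.0], [428.0, -355.0], [454.0, -300.0], [579.0, -384.0]]
stand1 [[538.0, 336.0], [520.0, 343.0], [466.0, 406.0], [479.0, 399.0]]
bottle [[688.0, 419.0]]
green [[256.0, -224.0]]
hammer [[382.0, -494.0], [275.0, -328.0], [174.0, -523.0]]
tub [[719.0, -303.0]]
15 rows of [-0.862, -0.954, -0.456, -0.001, -0.0, -0.222]
```

```bash
python3 - <<'E'
from h import *
plan([500,40,380],[180,0,180],n=20)
E
```

```text
20 rows of [-0.692, -0.811, -0.276, -0.001, -0.0, -0.167]
```

Emit:
apply_moves([
  [-0.69,-0.81,-0.28,0,0,-0.167,1],
  [-0.69,-0.81,-0.28,0,0,-0.167,1],
  [-0.69,-0.81,-0.28,0,0,-0.167,1],
  [-0.69,-0.81,-0.28,0,0,-0.167,1],
  [-0.69,-0.81,-0.28,0,0,-0.167,1],
  [-0.69,-0.81,-0.28,0,0,-0.167,1],
  [-0.69,-0.81,-0.28,0,0,-0.167,1],
  [-0.69,-0.81,-0.28,0,0,-0.167,1],
])

```text
time: 1.1
tool_pos: [277.5, 351.9, 282.3]
tcp_rot: [-180.0, -0.0, 170.9]
ft_force: [0.5, -0.6, 0.5]
finger_gap: 85.4
grip_force: 0.0
```

Emit:
apply_moves([
  [-0.69,-0.81,-0.28,0,0,-0.167,1],
  [-0.69,-0.81,-0.28,0,0,-0.167,1],
  [-0.69,-0.81,-0.28,0,0,-0.167,1],
  [-0.69,-0.81,-0.28,0,0,-0.167,1],
  [-0.69,-0.81,-0.28,0,0,-0.167,1],
  [-0.69,-0.81,-0.28,0,0,-0.167,1],
  [-0.69,-0.81,-0.28,0,0,-0.167,1],
  [-0.69,-0.81,-0.28,0,0,-0.167,1],
])

```text
time: 2.1
tool_pos: [420.2, 140.3, 349.5]
tcp_rot: [-180.0, -0.0, 177.0]
ft_force: [0.4, -0.5, 0.5]
finger_gap: 85.5
grip_force: 0.0
```

Emit:
apply_moves([
  [-0.69,-0.81,-0.28,0,0,-0.167,1],
  [-0.69,-0.81,-0.28,0,0,-0.167,1],
  [-0.69,-0.81,-0.28,0,0,-0.167,1],
  [-0.69,-0.81,-0.28,0,0,-0.167,1],
  [0,0,0,0,0,0,1],
  [0,0,0,0,0,0,1],
])

```text
time: 2.85
tool_pos: [498.9, 41.8, 382.6]
tcp_rot: [180.0, -0.1, -180.0]
ft_force: [-0.0, -0.7, 0.6]
finger_gap: 85.4
grip_force: 0.0
```

```bash
python3 - <<'E'
from h import *
st=snap("wrist","w1"); print(st["joint_pos"].round(2),st["ft_force"].round(2))
E
```

```text
w1 scale 1.5625 [498.9  41.8 382.6] [ 1.7998e+02 -7.0000e-02 -1.8000e+02]
[-1.1000e+00 -8.1800e+00  8.3560e+01  2.0000e-02  1.0469e+02 -9.1100e+01] [-0.01 -0.68  0.56]
```

View pics/w1.png

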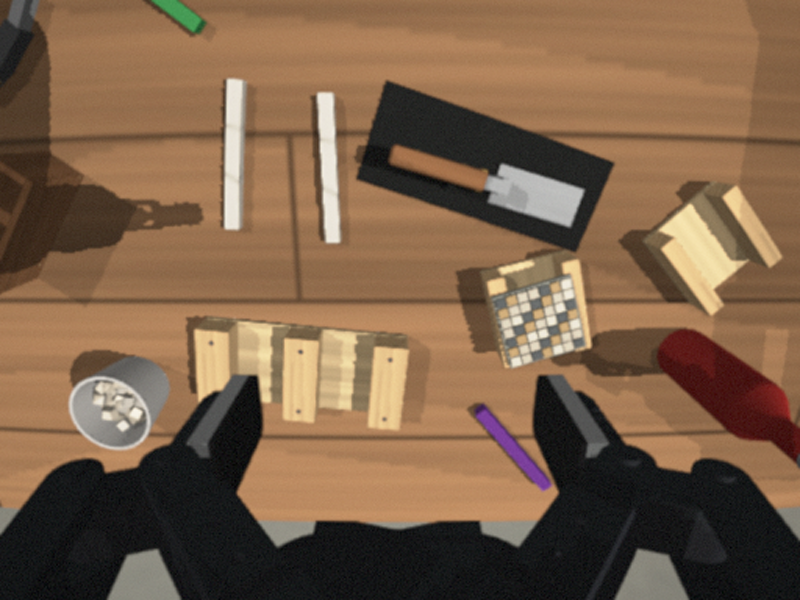

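Seen from the wrist: strips at (233,155) and (329,168), lifter on the mat at (487,170), panel on stand2 (540,320), drying rack (300,370) with both bays empty, hammer at left. The purple bar (512,447) and green bar (180,12) are decoys. I'll enlarge the lifter and panel, then the rack.

```bash
python3 - <<'E'
import numpy as np,cv2
im=np.load("w1.npz")["im"][:,:,::-1]
for n,(x0,y0,x1,y1) in dict(c1=(225,48,401,180),c2=(228,155,388,275),c3=(115,180,275,300)).items():
    pass
a=cv2.resize(im[45:165,225:400],None,fx=4.5,fy=4.5,interpolation=cv2.INTER_CUBIC); cv2.imwrite("pics/c1.png",a)
b=cv2.resize(im[155:240,295:385],None,fx=4.4,fy=4.4,interpolation=cv2.INTER_CUBIC)
c=cv2.resize(im[195:280,115:270],None,fx=5,fy=5,interpolation=cv2.INTER_CUBIC)
cv2.imwrite("pics/c3.png",c); 
b=cv2.resize(im[155:240,295:390],None,fx=6,fy=6,interpolation=cv2.INTER_CUBIC);cv2.imwrite("pics/c2.png",b)
E
```

```text
(no output)
```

View pics/c1.png

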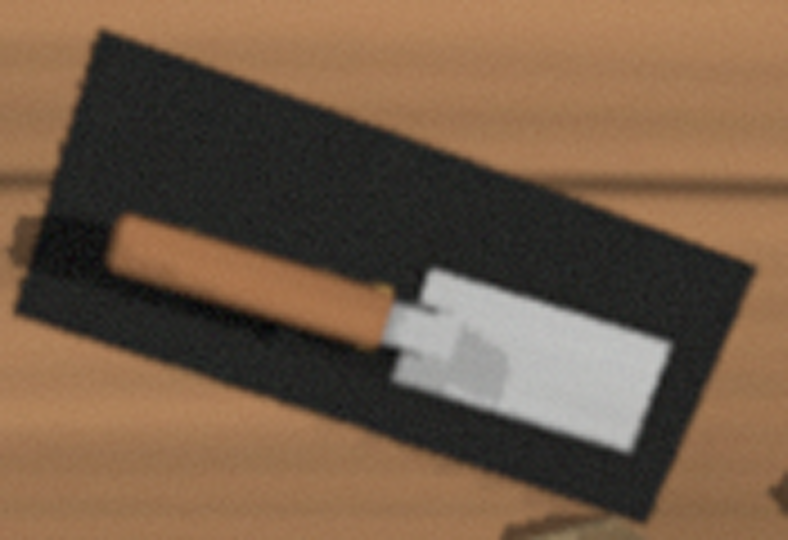

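View pics/c2.png

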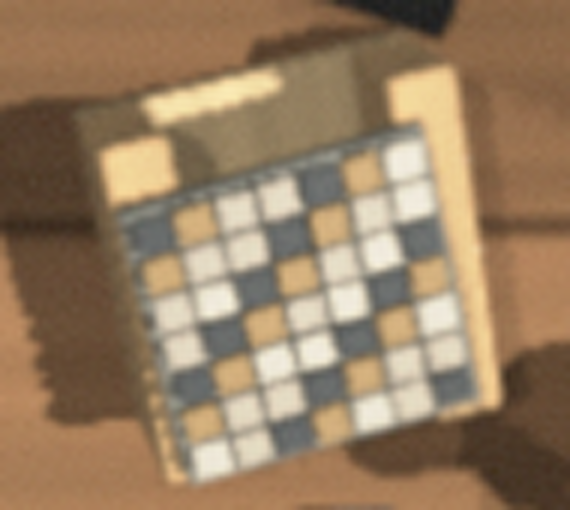

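View pics/c3.png

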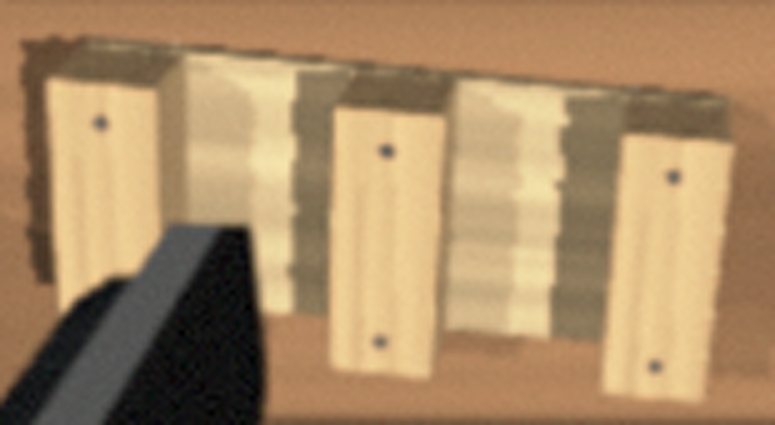

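```bash
cat > fit.py <<'E'
from h import *
def fit(C,px,model,z):
    W=unp(C,px,z) if np.isscalar(z) else np.vstack([unp(C,p,zz) for p,zz in zip(px,z)])
    M=np.array(model,float); a=M-M.mean(0); b=W-W.mean(0)
    th=np.arctan2((a[:,0]*b[:,1]-a[:,1]*b[:,0]).sum(),(a*b).sum())
    R=np.array([[np.cos(th),-np.sin(th)],[np.sin(th),np.cos(th)]])
    t=W.mean(0)-R@M.mean(0); s=np.sqrt((b**2).sum()/(a**2).sum())
    return t.round(1),np.degrees(th).round(2),"scale",s.round(3),"res",(W-(M@R.T+t)).round(1).tolist()
crop=lambda p,x0,y0,s:(np.array(p,float)+.5)/s-.5+[x0,y0]
E
python3 - <<'E'
from fit import *
d=np.load("w1.npz",allow_pickle=True);C=cam("wrist",d["st"].item())
c1=lambda p:crop(p,225,45,4.5);c2=lambda p:crop(p,295,155,6);c3=lambda p:crop(p,115,195,5)
print("mat",fit(C,c1([(102,30),(755,266),(645,522),(15,312)]),[(-135,55),(135,55),(135,-55),(-135,-55)],3))
print("blade",fit(C,c1([(428,268),(393,381),(671,342),(632,453)]),[(0,22),(0,-22),(100,22),(100,-22)],6))
print("handle",fit(C,c1([(125,213),(108,270),(393,290),(372,350)]),[(-120,10),(-120,-10),(-20,10),(-20,-10)],62))
print("panel",fit(C,c2([(128,222),(418,132),(473,398),(192,480)]),[(-45,-45),(-45,45),(45,45),(45,-45)],53))
print("stand2",fit(C,c2([(97,152),(170,135),(387,78),(458,66),(500,408)]),[(-55,-52),(-55,-32),(-55,32),(-55,52),(55,52)],44))
print("rack",fit(C,c3([(47,78),(160,88),(335,105),(447,113),(432,378),(330,372),(622,133),(735,142),(705,400),(602,393)]),[(-55,-124),(-55,-84),(-55,-20),(-55,20),(55,20),(55,-20),(-55,84),(-55,124),(55,124),(55,84)],44))
for n,p in dict(A=[(235.5,80),(233,229.5)],B=[(326,94),(332,242)]).items():
    print(n,unp(C,np.array(p)/1.5625,16).round(1).tolist())
E
```

```text
mat (array([456.6, 140.7]), np.float64(71.84), 'scale', np.float64(0.988), 'res', [[1.5, 1.4], [0.5, -1.9], [-1.5, -0.8], [-0.6, 1.3]])
blade (array([471.2, 150. ]), np.float64(74.43), 'scale', np.float64(1.017), 'res', [[-0.8, -0.9], [0.0, -0.4], [-0.4, 0.3], [1.2, 1.0]])
handle (array([470.1, 149.7]), np.float64(74.03), 'scale', np.float64(0.957), 'res', [[0.9, 2.4], [0.5, 2.0], [-1.3, -1.8], [-0.0, -2.6]])
panel (array([619.6, 200.5]), np.float64(17.54), 'scale', np.float64(0.954), 'res', [[1.6, 3.4], [2.1, -1.5], [-1.4, -2.6], [-2.3, 0.8]])
stand2 (array([614.1, 203.6]), np.float64(14.05), 'scale', np.float64(1.003), 'res', [[0.4, -0.7], [0.2, 0.6], [-1.1, -0.3], [0.2, 0.6], [0.3, -0.3]])
rack (array([697.1, -73.4]), np.float64(-5.63), 'scale', np.float64(1.0), 'res', [[-0.1, -0.2], [-0.3, 1.0], [-0.2, 0.2], [-1.1, 0.4], [0.0, -0.8], [1.6, 0.0], [0.4, -0.8], [0.1, -0.1], [-0.6, -0.0], [0.1, 0.4]])
A [[362.9, -126.0], [521.0, -143.2]]
B [[378.4, -31.8], [536.0, -31.5]]
```

Mosaic panel at c2 (295,300), its top corners (128,222), (418,132), (473,398) and (192,480). The lifter's handle and blade are clear in c1 and the rack's slats in c3. Now a closer look at the panel.

Emit:
apply_moves([
  [-0.41,0.99,0.88,0,0,0,1],
  [-0.41,0.99,0.88,0,0,0,1],
  [-0.41,0.99,0.88,0,0,0,1],
  [-0.41,0.99,0.88,0,0,0,1],
  [-0.41,0.99,0.88,0,0,0,1],
  [0,0,0,0,0,0,1],
  [0,0,0,0,0,0,1],
])

```text
time: 3.78
tool_pos: [560.3, 190.2, 251.8]
tcp_rot: [-180.0, 0.0, -179.9]
ft_force: [-0.3, 0.1, -0.1]
finger_gap: 85.2
grip_force: 0.0
```

```bash
python3 - <<'E'
from h import *
C=cam("wrist",sense())
c=proj(C,[[617,202,48]])[0].astype(int); print(c)
x0,y0=max(c[0]-75,0),max(c[1]-62,0)
st=snap("wrist","w2",(x0,y0,x0+160,y0+120)); print(x0,y0,st["joint_pos"].round(2).tolist())
plan([458.7,106.7,110],[180,0,74.2])
E
```

```text
[263 197]
w2 scale 5.0 [560.3 190.2 251.8] [-1.7998e+02  1.0000e-02 -1.7991e+02]
188 135 [13.8, 5.46, 83.63, -0.02, 90.89, -76.29]
24 rows of [0.001, -0.212, 0.198, 0.001, 0.001, 0.962]
```

View pics/w2.png

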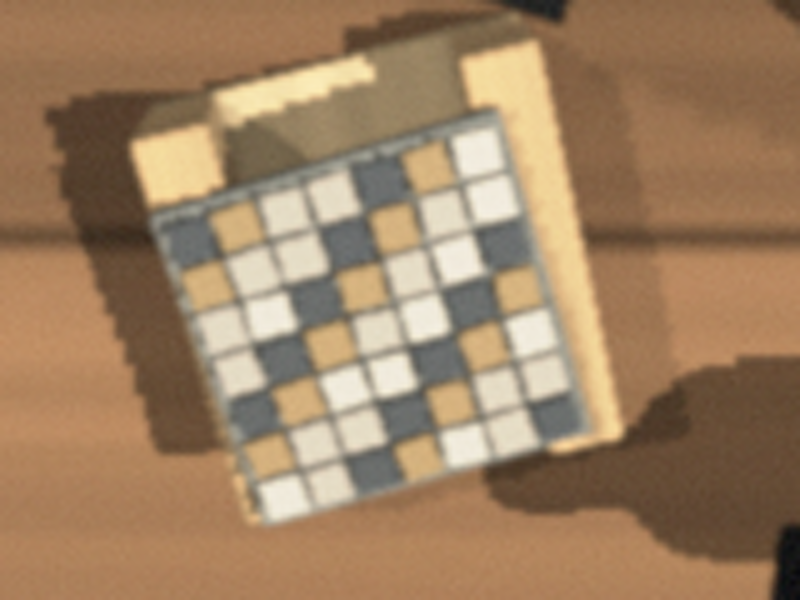

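```bash
python3 - <<'E'
from fit import *
d=np.load("w2.npz",allow_pickle=True);C=cam("wrist",d["st"].item())
c=lambda p:crop(p,188,135,5)
for z in(49,52):print("panel",fit(C,c([(155,216),(497,112),(590,432),(262,522)]),[(-45,-45),(-45,45),(45,45),(45,-45)],z))
print("stand2",fit(C,c([(132,142),(208,123),(460,58),(540,38),(622,440),(250,524)]),[(-55,-52),(-55,-32),(-55,32),(-55,52),(55,52),(55,-52)],44))
E
```

```text
panel (array([620.2, 201.4]), np.float64(17.19), 'scale', np.float64(0.99), 'res', [[0.3, 1.1], [0.5, -0.8], [-0.2, -0.1], [-0.6, -0.1]])
panel (array([619. , 201.3]), np.float64(17.19), 'scale', np.float64(0.982), 'res', [[0.6, 1.5], [0.9, -1.0], [-0.5, -0.6], [-1.1, 0.1]])
stand2 (array([613.4, 204.1]), np.float64(14.31), 'scale', np.float64(0.996), 'res', [[0.1, 0.4], [0.3, 0.0], [-0.2, -0.1], [-0.2, -0.1], [0.4, -0.9], [-0.4, 0.8]])
```

Emit:
apply_moves([
  [0,-0.212,0.198,0,0,0.962,1],
  [0,-0.212,0.198,0,0,0.962,1],
  [0,-0.212,0.198,0,0,0.962,1],
  [0,-0.212,0.198,0,0,0.962,1],
  [0,-0.212,0.198,0,0,0.962,1],
  [0,-0.212,0.198,0,0,0.962,1],
  [0,-0.212,0.198,0,0,0.962,1],
  [0,-0.212,0.198,0,0,0.962,1],
])

```text
time: 4.82
tool_pos: [548.0, 140.7, 205.4]
tcp_rot: [179.9, 0.1, 144.5]
ft_force: [-0.4, 0.4, -0.1]
finger_gap: 85.4
grip_force: 0.0
```

Emit:
apply_moves([
  [0,-0.212,0.198,0,0,0.962,1],
  [0,-0.212,0.198,0,0,0.962,1],
  [0,-0.212,0.198,0,0,0.962,1],
  [0,-0.212,0.198,0,0,0.962,1],
  [0,-0.212,0.198,0,0,0.962,1],
  [0,-0.212,0.198,0,0,0.962,1],
  [0,-0.212,0.198,0,0,0.962,1],
  [0,-0.212,0.198,0,0,0.962,1],
])

```text
time: 5.82
tool_pos: [509.3, 109.1, 157.8]
tcp_rot: [179.8, 0.0, 109.3]
ft_force: [-0.2, -0.2, -0.2]
finger_gap: 85.5
grip_force: 0.0
```

Emit:
apply_moves([
  [0,-0.212,0.198,0,0,0.962,1],
  [0,-0.212,0.198,0,0,0.962,1],
  [0,-0.212,0.198,0,0,0.962,1],
  [0,-0.212,0.198,0,0,0.962,1],
  [0,-0.212,0.198,0,0,0.962,1],
  [0,-0.212,0.198,0,0,0.962,1],
  [0,-0.212,0.198,0,0,0.962,1],
  [0,-0.212,0.198,0,0,0.962,1],
])

```text
time: 6.82
tool_pos: [459.5, 105.8, 110.2]
tcp_rot: [179.8, -0.1, 74.0]
ft_force: [-0.1, -0.5, 0.1]
finger_gap: 85.2
grip_force: 0.0
```

Emit:
apply_moves([
  [0,0,0,0,0,0,1],
  [0,0,0,0,0,0,1],
])

```text
time: 7.08
tool_pos: [459.6, 106.1, 109.8]
tcp_rot: [179.9, -0.0, 74.3]
ft_force: [1.1, -0.7, 0.3]
finger_gap: 85.5
grip_force: 0.0
```

```bash
python3 - <<'E'
from h import *
st=snap("wrist","w3"); print(st["joint_pos"].round(2).tolist())
E
```

```text
w3 scale 1.5625 [459.6 106.1 109.8] [ 1.7989e+02 -4.0000e-02  7.4260e+01]
[6.77, -8.48, 112.35, -0.01, 76.01, 22.51]
```

View pics/w3.png

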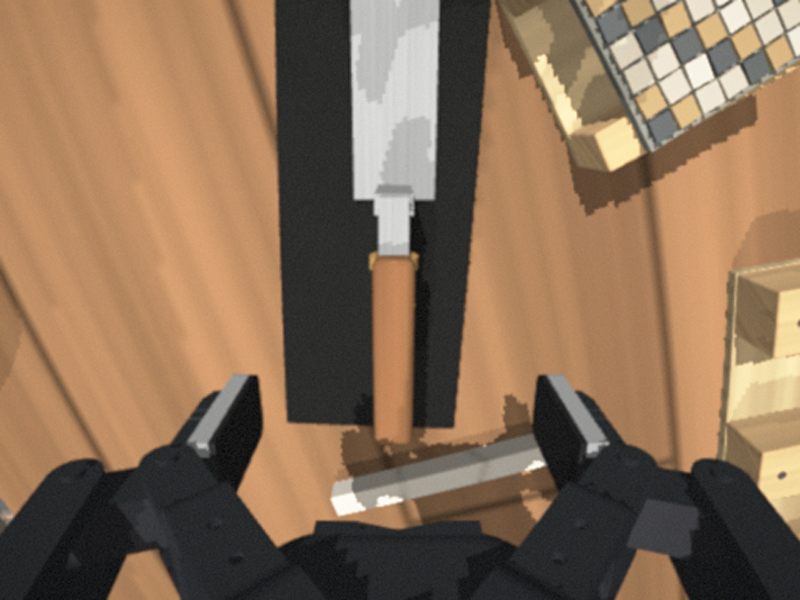

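Aligned: the handle runs from (394,255) to (393,440), midway between the fingers, and the blade's rear edge is at row 199. Computing the lifter's x offset, then descending.

```bash
python3 - <<'E'
from fit import *
d=np.load("w3.npz",allow_pickle=True);st=d["st"].item();C=cam("wrist",st)
c=lambda p:(np.array(p,float)+.5)/1.5625-.5
p=unp(C,c([(354,199),(435,199)]),6); q=unp(C,c([(394,258),(393,441)]),62)
R=Ro.from_euler('z',74.26,degrees=True).as_matrix()[:2,:2]
print(((p-st["tool_pos"][:2])@R).round(1),((q-st["tool_pos"][:2])@R).round(1))
E
```

```text
[[ 45.2  23.5]
 [ 45.1 -21. ]] [[ 26.    1.4]
 [-70.8   2.2]]
```

Emit:
apply_moves([
  [0,0,0.5,0,0,0,1],
  [0,0,0.5,0,0,0,1],
  [0,0,0.5,0,0,0,1],
  [0,0,0.5,0,0,0,1],
  [0,0,0.17,0,0,0,1],
  [0,0,0,0,0,0,1],
])

```text
time: 7.88
tool_pos: [458.4, 106.3, 43.0]
tcp_rot: [-179.9, 0.0, 74.2]
ft_force: [-1.0, -0.7, 0.1]
finger_gap: 85.4
grip_force: 0.0
```

Emit:
apply_moves([
  [0,-0.05,0,0,0,0,0.5],
  [0,0,0,0,0,0,0.3],
  [0,0,0,0,0,0,0.1],
  [0,0,0,0,0,0,0],
  [0,0,0,0,0,0,0],
  [0,0,0,0,0,0,0],
  [0,0,0,0,0,0,0],
], grip_force=100)

```text
time: 8.75
tool_pos: [457.6, 106.5, 43.9]
tcp_rot: [180.0, 0.0, 74.2]
ft_force: [-0.5, -3.2, 5.6]
finger_gap: 13.7
grip_force: 98.4
```

Emit:
apply_moves([
  [0,0,-0.2,0,0,0,0],
  [0,0,-0.5,0,0,0,0],
  [0,0,-0.7,0,0,0,0],
  [0,0,-0.7,0,0,0,0],
  [0,0,-0.5,0,0,0,0],
  [0,0,-0.3,0,0,0,0],
  [0,0,0,0,0,0,0],
])

```text
time: 9.62
tool_pos: [457.7, 106.9, 131.2]
tcp_rot: [179.9, -0.0, 74.2]
ft_force: [-0.3, 0.1, -2.7]
finger_gap: 13.6
grip_force: 98.2
```

```bash
python3 - <<'E'
from h import *
s=sense();print(s["finger_gap"],s["ft_force"],s["wrist_torque"])
plan([400,142,135],[180,0,15.6])
snap("wrist","w4")
E
```

```text
13.649534516150501 [-0.33485875  0.07089457 -2.68481101] [-0.11085368  0.01869669 -0.00872496]
13 rows of [-0.036, -0.177, -0.01, 0.001, -0.001, 0.983]
w4 scale 1.5625 [457.7 106.9 131.2] [ 1.7994e+02 -3.0000e-02  7.4200e+01]
```

View pics/w4.png

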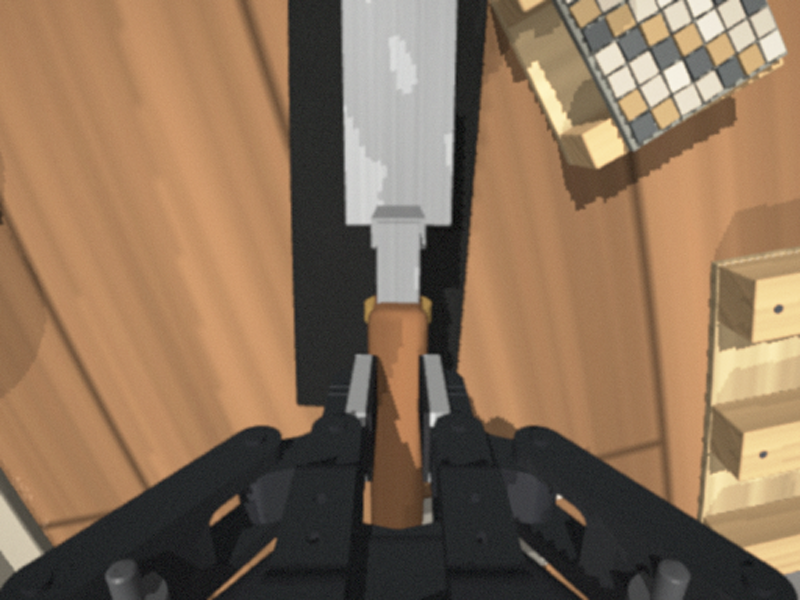

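Lifter held, blade straight ahead: rear corners (345,224) and (452,224), edges at row 0 at columns 341 and 458. Checking tilt from these.

```bash
python3 - <<'E'
from fit import *
from scipy.optimize import least_squares
d=np.load("w4.npz",allow_pickle=True);st=d["st"].item();C=cam("wrist",st)
px=(np.array([(345,224),(452,224),(341,1),(458,1)],float)+.5)/1.5625-.5
Rt=Ro.from_euler('xyz',st["tcp_rot"],degrees=True).as_matrix()
def res(v):
    x0,y0,z0,pit,yaw,roll,s1,s2=v
    M=Ro.from_euler('xyz',[roll,pit,yaw],degrees=True).as_matrix()
    P=np.array([[0,-22,0],[0,22,0],[s1,-22,0],[s2,22,0]])@M.T+[x0,y0,z0]
    q=proj(C,P@Rt.T+st["tool_pos"]); return np.r_[(q-px).ravel(),0.03*np.array([roll,0]),(s1-s2)*.01]
r=least_squares(res,[45,0,38,0,0,0,60,60]);print(r.x.round(2),r.cost)
E
```

```text
[43.73  0.58 34.66 -2.93  0.29  1.62 84.15 84.73] 0.0013104671020748755
```

Emit:
apply_moves([
  [-0.036,-0.177,-0.01,0,0,0.983,0],
  [-0.036,-0.177,-0.01,0,0,0.983,0],
  [-0.036,-0.177,-0.01,0,0,0.983,0],
  [-0.036,-0.177,-0.01,0,0,0.983,0],
  [-0.036,-0.177,-0.01,0,0,0.983,0],
  [-0.036,-0.177,-0.01,0,0,0.983,0],
  [-0.036,-0.177,-0.01,0,0,0.983,0],
])

```text
time: 10.55
tool_pos: [420.7, 118.2, 131.5]
tcp_rot: [-179.9, 0.1, 42.5]
ft_force: [0.4, -0.1, -2.2]
finger_gap: 13.6
grip_force: 98.1
```

Emit:
apply_moves([
  [-0.036,-0.177,-0.01,0,0,0.983,0],
  [-0.036,-0.177,-0.01,0,0,0.983,0],
  [-0.036,-0.177,-0.01,0,0,0.983,0],
  [-0.036,-0.177,-0.01,0,0,0.983,0],
  [-0.036,-0.177,-0.01,0,0,0.983,0],
  [-0.036,-0.177,-0.01,0,0,0.983,0],
  [0,0,0,0,0,0,0],
  [0,0,0,0,0,0,0],
])

```text
time: 11.55
tool_pos: [399.4, 141.7, 133.9]
tcp_rot: [180.0, 0.1, 15.7]
ft_force: [-0.5, -0.5, -2.0]
finger_gap: 13.8
grip_force: 98.1
```

```bash
python3 - <<'E'
from h import *
plan([400.1,142.1,65],[180,0,15.6],n=5)
plan([520.5,175.7,65],[180,0,15.6],n=12,p0=np.array([400.1,142.1,65]),r0=[180,0,15.6])
E
```

```text
5 rows of [0.005, -0.001, 0.459, 0.0, 0.003, 0.006]
12 rows of [0.347, 0.0, 0.0, 0.0, 0.0, 0.0]
```

```bash
python3 - <<'E'
from fit import *
from scipy.optimize import least_squares
for f,pp in (("w3",[(353.5,199),(435.5,199),(350,1),(440.5,1)]),("w4",[(345,224),(452,224),(341,1),(458,1)])):
    d=np.load(f+".npz",allow_pickle=True);st=d["st"].item();C=cam("wrist",st)
    im=d["im"].astype(float).mean(2)
    # subpixel edges per row
    L=[];
    for v in range(2,115 if f=="w3" else 130,4):
        g=cv2.GaussianBlur(im,(0,0),1)[v]; 
        xs=[]
        for side in (0,1):
            c=np.interp(v*1.5625,[1,pp[0][1]],[pp[2+side][0],pp[side][0]])/1.5625
            a=np.arange(int(c)-5,int(c)+7); gr=np.abs(np.gradient(g))[a]; gr=np.where(gr>gr.max()*.4,gr,0); xs.append((a*gr).sum()/gr.sum())
        L.append((v,*xs))
    L=np.array(L); Rt=Ro.from_euler('xyz',st["tcp_rot"],degrees=True).as_matrix()
    pl=np.polyfit(L[:,0],L[:,1],1);pr=np.polyfit(L[:,0],L[:,2],1)
    print(f,"resid",np.abs(np.polyval(pl,L[:,0])-L[:,1]).mean().round(2),np.abs(np.polyval(pr,L[:,0])-L[:,2]).mean().round(2))
    v0=(pp[0][1]+.5)/1.5625-.5
    px=np.array([(np.polyval(pl,v0),v0),(np.polyval(pr,v0),v0),(np.polyval(pl,3),3),(np.polyval(pr,3),3)])
    def res(v):
        x0,y0,z0,pit,yaw,roll,s1,s2=v
        M=Ro.from_euler('xyz',[roll,pit,yaw],degrees=True).as_matrix()
        P=np.array([[0,-22,0],[0,22,0],[s1,-22,0],[s2,22,0]])@M.T+[x0,y0,z0]
        return np.r_[(proj(C,P@Rt.T+st["tool_pos"])-px).ravel(),0.03*roll,(s1-s2)*.01]
    print(least_squares(res,[45,0,38,0,0,0,60,60]).x.round(2), st["tool_pos"][2])
E
```

```text
w3 resid 0.12 0.09
[45.65 -1.9  99.58 -0.68  0.26  1.34 95.74 96.12] 109.82766633011403
w4 resid 0.14 0.14
[43.32  0.26 36.92 -3.01  0.24  1.28 83.81 84.25] 131.15374573604566
```

```bash
python3 - <<'E'
from h import *
plan([400.1,142.1,65],[180,-2.5,15.6],n=5)
plan([520.5,175.7,65],[180,-2.5,15.6],n=12,p0=np.array([400.1,142.1,65]),r0=[180,-2.5,15.6])
E
```

```text
5 rows of [-0.003, -0.001, 0.459, -0.0, 0.112, 0.006]
12 rows of [0.347, 0.0, 0.015, 0.0, 0.0, 0.0]
```

Emit:
apply_moves([
  [0.01,0,0.46,0,0.11,0,0],
  [0,0,0.46,0,0.11,0,0],
  [0,0,0.46,0,0.11,0,0],
  [0,0,0.46,0,0.11,0,0],
  [0,0,0.46,0,0.11,0,0],
  [0,0,0,0,0,0,0],
  [0,0,0,0,0,0,0],
], grip_force=120)

```text
time: 12.42
tool_pos: [401.4, 142.3, 65.7]
tcp_rot: [180.0, -2.5, 15.6]
ft_force: [0.7, -0.6, -2.1]
finger_gap: 12.1
grip_force: 118.1
```

```bash
python3 - <<'E'
from h import *
snap("wrist","w5"); snap("side","s5",(130,170,290,290)); s=sense(); print(s["finger_gap"])
plan([520.5,175.7,65],[180,-2.5,15.6],n=12)
E
```

```text
w5 scale 1.5625 [401.4 142.3  65.7] [180.    -2.54  15.62]
s5 scale 5.0 [401.6 142.4  66. ] [180.    -2.57  15.63]
11.910697435403879
12 rows of [0.342, -0.0, 0.018, 0.0, -0.002, 0.0]
```

View pics/s5.png

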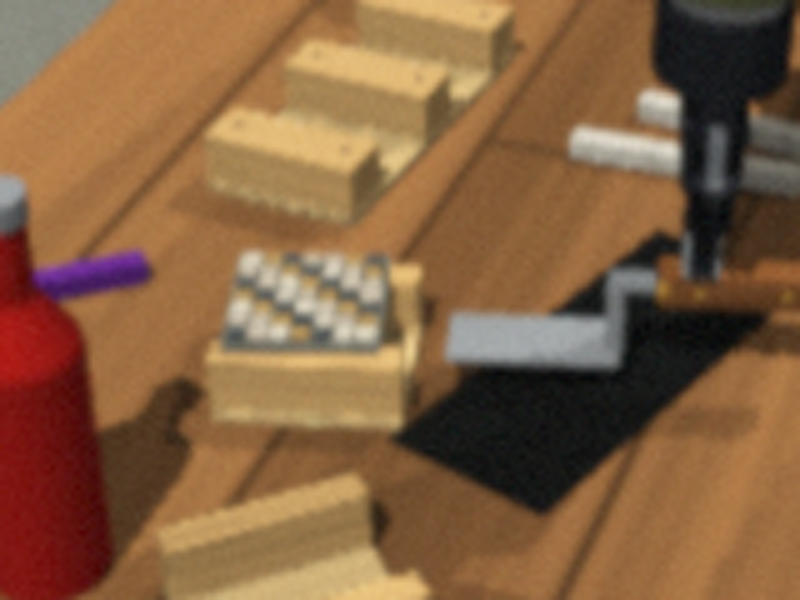

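Side view: the lifter's blade, (445,340) to (617,345), is lined up with stand2's channel, below the panel, and looks level. Checking tilt numerically from w5, where the lifter sits almost as in w4.

```bash
cat > tilt.py <<'E'
from fit import *
from scipy.optimize import least_squares
def tilt(f,z0=36.9):
    d=np.load(f+".npz",allow_pickle=True);st=d["st"].item();C=cam("wrist",st);im=cv2.GaussianBlur(d["im"].astype(float).mean(2),(0,0),1)
    pp=[(345,224),(452,224),(341,1),(458,1)];L=[]
    for v in range(2,130,4):
        xs=[]
        for s in(0,1):
            c=np.interp(v*1.5625,[1,224],[pp[2+s][0],pp[s][0]])/1.5625
            a=np.arange(int(c)-5,int(c)+7);gr=np.abs(np.gradient(im[v]))[a];gr=np.where(gr>gr.max()*.4,gr,0);xs.append((a*gr).sum()/gr.sum())
        L.append((v,*xs))
    L=np.array(L);Rt=Ro.from_euler('xyz',st["tcp_rot"],degrees=True).as_matrix()
    def rob(y):
        m=np.ones(len(y),bool)
        for _ in range(4):
            p=np.polyfit(L[m,0],y[m],1);r=abs(np.polyval(p,L[:,0])-y);m=r<max(2*np.median(r),.2)
        return p,m.sum()
    (pl,a),(pr,b)=rob(L[:,1]),rob(L[:,2]);v=np.array([3,128.]);px=np.r_[np.c_[np.polyval(pl,v),v],np.c_[np.polyval(pr,v),v]]
    def res(q):
        y0,z,pit,yaw,*s=q
        M=Ro.from_euler('xyz',[0,pit,yaw],degrees=True).as_matrix()
        P=np.c_[s,[-22,-22,22,22],np.zeros(4)]@M.T+[44,y0,z]
        return (proj(C,P@Rt.T+st["tool_pos"])-px).ravel()
    print(f,"inliers",a,b,"y,z,pitch,yaw",least_squares(res,[0,38,0,0,60,10,60,10]).x[:4].round(2))
E
python3 - <<'E'
from tilt import *
tilt("w4");tilt("w5")
E
```

```text
w4 inliers 30 28 y,z,pitch,yaw [ 0.24 37.23 -2.92  0.22]
w5 inliers 30 28 y,z,pitch,yaw [ 0.36 37.15 -2.33  0.1 ]
```

Emit:
apply_moves([
  [0.34,0,0.018,0,0,0,0],
  [0.34,0,0.018,0,0,0,0],
  [0.34,0,0.018,0,0,0,0],
  [0.34,0,0.018,0,0,0,0],
  [0.34,0,0.018,0,0,0,0],
  [0.34,0,0.018,0,0,0,0],
  [0.34,0,0.018,0,0,0,0],
  [0.34,0,0.018,0,0,0,0],
])

```text
time: 13.52
tool_pos: [480.5, 164.5, 64.7]
tcp_rot: [-180.0, -2.5, 15.6]
ft_force: [-0.6, 0.0, -2.1]
finger_gap: 12.3
grip_force: 118.1
```

Emit:
apply_moves([
  [0.34,0,0.018,0,0,0,0],
  [0.34,0,0.018,0,0,0,0],
  [0.34,0,0.018,0,0,0,0],
  [0.34,0,0.018,0,0,0,0],
  [0,0,0,0,0,0,0],
  [0,0,0,0,0,0,0],
])

```text
time: 14.28
tool_pos: [519.0, 175.2, 64.2]
tcp_rot: [-180.0, -2.5, 15.6]
ft_force: [0.8, 0.7, -1.5]
finger_gap: 11.9
grip_force: 118.1
```

```bash
python3 - <<'E'
from h import *
s=snap("wrist","w6"); print(s["wrist_torque"])
plan([520.5,175.7,s["tool_pos"][2]],[180,-2.5,15.6],n=1)
E
```

```text
w6 scale 1.5625 [519.  175.2  64.2] [-180.     -2.49   15.62]
[-0.0409339   0.07731309 -0.00520186]
1 rows of [0.058, -0.002, 0.002, -0.0, 0.003, 0.004]
```

View pics/w6.png

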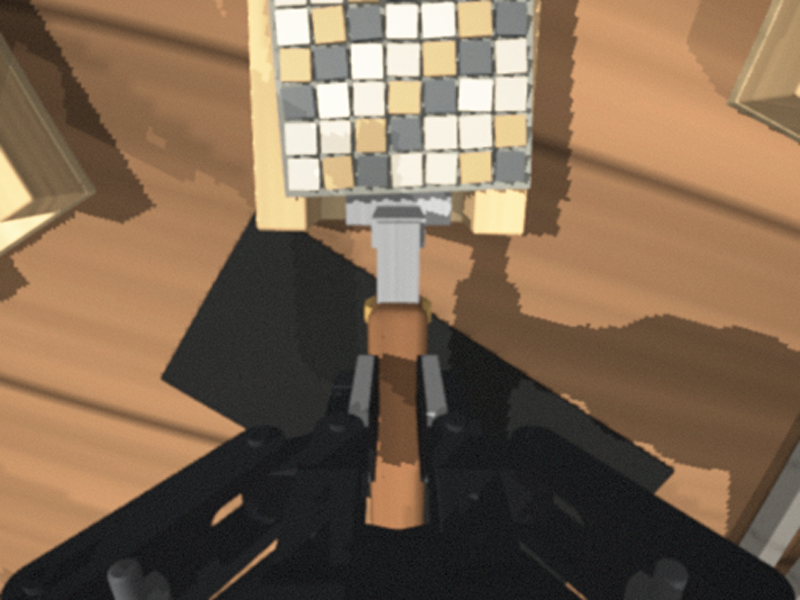

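The blade is under the panel: its rear edge at row 190, (287,195) to (529,188), lies clear ahead of the neck face at row 212, and both battens flank the blade. Lifting until it takes the weight.

Emit:
apply_moves([
  [0.01,0,-0.2,0,0,0,0],
  [0.01,0,-0.2,0,0,0,0],
  [0.005,0,-0.1,0,0,0,0],
  [0.004,0,-0.08,0,0,0,0],
  [0.004,0,-0.08,0,0,0,0],
  [0.004,0,-0.08,0,0,0,0],
  [0.004,0,-0.08,0,0,0,0],
  [0,0,0,0,0,0,0],
])

```text
time: 15.32
tool_pos: [519.4, 175.3, 89.1]
tcp_rot: [180.0, -2.5, 15.6]
ft_force: [-0.4, 0.2, -2.1]
finger_gap: 12.2
grip_force: 118.0
```

```bash
python3 - <<'E'
from h import *
s=snap("wrist","w7"); print(s["wrist_torque"],s["ft_force"])
E
```

```text
w7 scale 1.5625 [519.4 175.3  89.1] [180.    -2.53  15.62]
[-0.09074709  0.2813164   0.01699583] [-0.37138586  0.17192094 -2.1308061 ]
```

```bash
cat > track.py <<'E'
from fit import *
from scipy.optimize import least_squares
def load(f):
    d=np.load(f+".npz",allow_pickle=True);st=d["st"].item();return cv2.cvtColor(d["im"],cv2.COLOR_RGB2GRAY),st,cam("wrist",st)
def track(fa,fb,ctr=(619.3,201.3)):
    """rigid motion of the panel, in the tool frame of fa, from fa (level on stand, top z=53) to fb"""
    A,sa,Ca=load(fa);B,sb,Cb=load(fb)
    m=np.zeros_like(A);m[2:118,188:336]=255
    p=cv2.goodFeaturesToTrack(A,60,.03,5,mask=m);q,ok,_=cv2.calcOpticalFlowPyrLK(A,B,p,None,winSize=(25,25),maxLevel=4)
    p=p[ok[:,0]==1,0];q=q[ok[:,0]==1,0];W=np.c_[unp(Ca,p,53),np.full(len(p),53.)];c=np.array([*ctr,53.])
    f=lambda v:(proj(Cb,(W-c)@Ro.from_euler('xyz',v[3:],degrees=True).as_matrix().T+c+v[:3])-q)
    r=least_squares(lambda v:f(v).ravel(),np.r_[sb["tool_pos"]-sa["tool_pos"],0,0,0],loss="soft_l1",f_scale=.5)
    e=f(r.x);yaw=np.radians(sb["tcp_rot"][2]);R=Ro.from_rotvec(Ro.from_euler('xyz',r.x[3:],degrees=True).as_rotvec())
    print("n",len(p),"med err",np.median(np.hypot(*e.T)).round(2),"shift",r.x[:3].round(2),"tool moved",(sb["tool_pos"]-sa["tool_pos"]).round(2),"rot",r.x[3:].round(2))
    n=R.as_matrix()[:,2];print("tilt along tool fwd (+=front up)",np.degrees(-n[:2]@[np.cos(yaw),np.sin(yaw)]).round(2),"left-up",np.degrees(-n[:2]@[-np.sin(yaw),np.cos(yaw)]).round(2))
E
python3 -c "
from track import *
track('w6','w7')"
```

```text
n 60 med err 0.42 shift [-1.89 -0.55  1.76] tool moved [ 0.43  0.1  24.93] rot [-0.87  2.29 -0.35]
tilt along tool fwd (+=front up) -2.44 left-up -0.21
```

Emit:
apply_moves([
  [0,0,0,0,0.16,0,0],
  [0,0,0,0,0.16,0,0],
  [0,0,0,0,0.16,0,0],
  [0,0,0,0,0.16,0,0],
  [0.01,0,-0.1,0,0,0,0],
  [0.01,0,-0.1,0,0,0,0],
  [0.01,0,-0.1,0,0,0,0],
  [0,0,0,0,0,0,0],
])

```text
time: 16.38
tool_pos: [519.8, 175.4, 98.5]
tcp_rot: [180.0, -5.5, 15.6]
ft_force: [0.9, 0.4, -2.8]
finger_gap: 11.6
grip_force: 118.4
```

```bash
python3 - <<'E'
from h import *
s=snap("wrist","w8"); print(s["wrist_torque"],s["ft_force"])
from track import *
track('w6','w8')
E
```

```text
w8 scale 1.5625 [519.8 175.4  98.5] [180.    -5.5   15.62]
[-0.05161625  0.27587723  0.00137914] [ 0.8598353   0.43982537 -2.84768054]
n 60 med err 0.59 shift [-0.3  -0.46 14.87] tool moved [ 0.85  0.18 34.36] rot [ 2.88  0.12 -0.49]
tilt along tool fwd (+=front up) 0.69 left-up 2.8
```

Emit:
apply_moves([
  [0.02,0,-0.2,0,0,0,0],
  [0.02,0,-0.2,0,0,0,0],
  [0.02,0,-0.2,0,0,0,0],
  [0,0,0,0,0,0,0],
  [0,0,0,0,0,0,0],
])

```text
time: 17.05
tool_pos: [519.4, 175.3, 116.1]
tcp_rot: [180.0, -5.5, 15.6]
ft_force: [0.0, 0.2, -3.9]
finger_gap: 11.7
grip_force: 118.7
```

```bash
python3 - <<'E'
from h import *
s=snap("wrist","w9"); s=snap("side","s9",(120,150,280,270)); print(s["wrist_torque"],s["ft_force"])
from track import *
track('w6','w9')
# corners predicted in side crop
E
```

```text
w9 scale 1.5625 [519.4 175.3 116.1] [180.    -5.45  15.62]
s9 scale 5.0 [519.3 175.3 115.9] [-180.     -5.43   15.62]
[-0.06239746  0.33020655 -0.01743128] [-3.13433635e-04  8.44073052e-02 -3.23574972e+00]
n 60 med err 6.3 shift [ 4.48 -4.67 28.18] tool moved [ 0.48  0.12 51.9 ] rot [36.42 24.96  3.86]
tilt along tool fwd (+=front up) -12.11 left-up 37.26
```

View pics/s9.png

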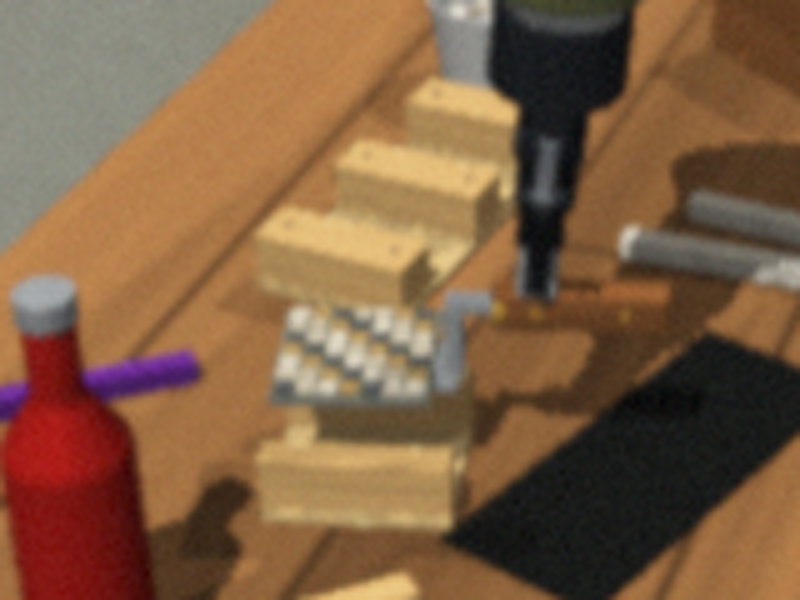

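The side view shows the panel, (270,400) to (460,405), lifted clear of stand2 on the blade and about level. Refining the tilt with guided tracking.

```bash
sed -i 's/q,ok,_=cv2.calcOpticalFlowPyrLK(A,B,p,None,winSize=(25,25),maxLevel=4)/q,ok=flow(A,B,p,Ca,Cb,np.array(guess))/; s/ctr=(619.3,201.3)):/ctr=(619.3,201.3),guess=(0,0,0)):/' track.py; cat >> track.py <<'E'
def flow(A,B,p,Ca,Cb,g):
    W=np.c_[unp(Ca,p[:,0],53),np.full(len(p),53.)]; q0=proj(Cb,W+g).astype(np.float32)[:,None]
    # warp B to A's geometry by the predicted homography, then refine the flow
    H,_=cv2.findHomography(q0[:,0],p[:,0]); Bw=cv2.warpPerspective(B,H,(512,384))
    d,ok,_=cv2.calcOpticalFlowPyrLK(A,Bw,p,p.copy(),winSize=(21,21),maxLevel=2,flags=cv2.OPTFLOW_USE_INITIAL_FLOW)
    bk,_,_=cv2.calcOpticalFlowPyrLK(Bw,A,d,None,winSize=(21,21),maxLevel=2)
    ok[np.linalg.norm(bk-p,axis=2)>.3]=0
    return cv2.perspectiveTransform(d,np.linalg.inv(H)).astype(np.float32),ok
E
python3 - <<'E'
from track import *
track('w6','w7',guess=(-1,0,3)); track('w6','w8',guess=(0,0,15)); track('w6','w9',guess=(0,0,32))
E
```

```text
n 58 med err 0.11 shift [-1.88 -0.55  1.9 ] tool moved [ 0.43  0.1  24.93] rot [-1.08  2.12 -0.32]
tilt along tool fwd (+=front up) -2.33 left-up -0.46
n 58 med err 0.12 shift [-0.51 -0.3  15.1 ] tool moved [ 0.85  0.18 34.36] rot [-0.45  0.31 -0.33]
tilt along tool fwd (+=front up) -0.42 left-up -0.34
n 57 med err 0.12 shift [-1.02 -0.4  31.97] tool moved [ 0.48  0.12 51.9 ] rot [-0.12  0.13 -0.32]
tilt along tool fwd (+=front up) -0.16 left-up -0.08
```

```bash
python3 - <<'E'
from fit import *
d=np.load("w6.npz",allow_pickle=True);st=d["st"].item();C=cam("wrist",st)
W=unp(C,(np.array([(287,195),(529,188)])+.5)/1.5625-.5,51); v=W[1]-W[0]
print(W.round(1),np.linalg.norm(v),np.degrees(np.arctan2(v[0],-v[1])), "centre from rear edge",W.mean(0)+45*np.array([-v[1],v[0]])/np.linalg.norm(v))
plan([601.1,-7.4,126],[180,-5.5,-6.88],n=20)
E
```

```text
[[564.5 229.9]
 [590.7 145.5]] 88.42009402188077 17.237525637092872 centre from rear edge [620.60213508 201.0409306 ]
20 rows of [0.112, 0.317, -0.006, -0.023, 0.001, 0.244]
```

Emit:
apply_moves([
  [0.03,0.08,-0.02,-0.006,0,0.06,0],
  [0.06,0.16,0,-0.012,0,0.122,0],
  [0.08,0.24,0,-0.017,0,0.183,0],
  [0.112,0.317,-0.006,-0.023,0,0.244,0],
  [0.112,0.317,-0.006,-0.023,0,0.244,0],
  [0.112,0.317,-0.006,-0.023,0,0.244,0],
  [0.112,0.317,-0.006,-0.023,0,0.244,0],
  [0.112,0.317,-0.006,-0.023,0,0.244,0],
])

```text
time: 18.15
tool_pos: [554.3, 118.9, 119.7]
tcp_rot: [-180.0, -5.5, 8.2]
ft_force: [0.3, -0.0, -2.9]
finger_gap: 11.6
grip_force: 118.5
```

Emit:
apply_moves([
  [0.112,0.317,-0.006,-0.023,0,0.244,0],
  [0.112,0.317,-0.006,-0.023,0,0.244,0],
  [0.112,0.317,-0.006,-0.023,0,0.244,0],
  [0.112,0.317,-0.006,-0.023,0,0.244,0],
  [0.112,0.317,-0.006,-0.023,0,0.244,0],
  [0.112,0.317,-0.006,-0.023,0,0.244,0],
  [0.112,0.317,-0.006,-0.023,0,0.244,0],
  [0.112,0.317,-0.006,-0.023,0,0.244,0],
])

```text
time: 19.15
tool_pos: [586.6, 45.2, 123.7]
tcp_rot: [-180.0, -5.5, -0.7]
ft_force: [0.5, -0.4, -2.5]
finger_gap: 11.7
grip_force: 118.5
```

Emit:
apply_moves([
  [0.112,0.317,-0.006,-0.023,0,0.244,0],
  [0.112,0.317,-0.006,-0.023,0,0.244,0],
  [0.112,0.317,-0.006,-0.023,0,0.244,0],
  [0.08,0.24,0,-0.017,0,0.183,0],
  [0.06,0.16,0,-0.012,0,0.122,0],
  [0.03,0.08,0,-0.006,0,0.06,0],
  [0,0,0,0,0,0,0],
  [0,0,0,0,0,0,0],
])

```text
time: 20.15
tool_pos: [599.3, 2.5, 125.6]
tcp_rot: [-180.0, -5.5, -5.7]
ft_force: [0.1, -0.7, -1.9]
finger_gap: 12.1
grip_force: 118.5
```

```bash
python3 - <<'E'
from h import *
s=snap("wrist","w10"); 
plan([600.6,-7.4,s["tool_pos"][2]],[180,-5.5,-6.88],n=3)
# panel pose rel. tool: compare w9 and w10 pictures directly
a=np.load("w9.npz")["im"];b=np.load("w10.npz")["im"]
A,B=[cv2.cvtColor(x,cv2.COLOR_RGB2GRAY) for x in(a,b)]
m=np.zeros_like(A);m[2:118,188:336]=255
p=cv2.goodFeaturesToTrack(A,60,.03,5,mask=m);q,ok,_=cv2.calcOpticalFlowPyrLK(A,B,p,None)
print((q-p)[ok[:,0]==1].reshape(-1,2).mean(0),(q-p)[ok[:,0]==1].reshape(-1,2).std(0))
E
```

```text
w10 scale 1.5625 [599.3   2.5 125.6] [-179.98   -5.45   -5.69]
3 rows of [0.026, 0.108, 0.002, -0.01, 0.004, 0.086]
[0.1999471 1.3719409] [9.687755  5.6331244]
```

Emit:
apply_moves([
  [0.026,0.108,0,-0.01,0,0.086,0],
  [0.026,0.108,0,-0.01,0,0.086,0],
  [0.026,0.108,0,-0.01,0,0.086,0],
  [0,0,0,0,0,0,0],
  [0,0,0,0,0,0,0],
])

```text
time: 20.82
tool_pos: [600.6, -7.7, 125.8]
tcp_rot: [-180.0, -5.4, -6.9]
ft_force: [-0.0, -0.0, -3.1]
finger_gap: 12.0
grip_force: 118.5
```

```bash
python3 - <<'E'
from h import *
s=snap("wrist","w11")
from track import *
A,sa,Ca=load("w9");B,sb,Cb=load("w11")
# tool-frame-equivalent: flow between pictures; panel fixed to tool => zero flow
m=np.zeros_like(A);m[2:116,192:330]=255
p=cv2.goodFeaturesToTrack(A,80,.03,5,mask=m);q,ok,_=cv2.calcOpticalFlowPyrLK(A,B,p,None,winSize=(25,25),maxLevel=2)
H,inl=cv2.estimateAffinePartial2D(p,q,ransacReprojThreshold=.7);print(H.round(3).tolist(),inl.sum(),len(p))
plan([600.6,-7.4,s["tool_pos"][2]],[180,-5.5,-6.88],n=2)
E
```

```text
w11 scale 1.5625 [600.6  -7.7 125.8] [-180.     -5.44   -6.91]
[[1.0, -0.002, 0.261], [0.002, 1.0, -0.539]] 63 80
2 rows of [-0.0, -0.004, 0.0, 0.0, 0.006, -0.003]
```

Emit:
apply_moves([
  [-0.02,0,0.2,0,0,0,0],
  [-0.024,0,0.25,0,0,0,0],
  [-0.024,0,0.25,0,0,0,0],
  [-0.024,0,0.25,0,0,0,0],
  [-0.02,0,0.2,0,0,0,0],
  [-0.01,0,0.1,0,0,0,0],
  [-0.007,0,0.07,0,0,0,0],
  [-0.007,0,0.07,0,0,0,0],
])

```text
time: 21.88
tool_pos: [600.8, -7.7, 84.1]
tcp_rot: [180.0, -5.5, -6.9]
ft_force: [-0.1, -1.1, -3.3]
finger_gap: 11.6
grip_force: 118.5
```

Emit:
apply_moves([
  [-0.007,0,0.07,0,0,0,0],
  [-0.007,0,0.07,0,0,0,0],
  [-0.007,0,0.07,0,-0.1,0,0],
  [-0.01,0,0.1,0,-0.18,0,0],
  [-0.01,0,0.1,0,-0.18,0,0],
  [-0.01,0,0.15,0,-0.18,0,0],
  [0,0,0,0,0,0,0],
  [0,0,0,0,0,0,0],
])

```text
time: 22.88
tool_pos: [600.3, -7.6, 67.0]
tcp_rot: [180.0, -2.5, -6.9]
ft_force: [-0.5, -0.3, -1.7]
finger_gap: 12.0
grip_force: 122.6
```

```bash
python3 - <<'E'
from h import *
s=snap("wrist","w12"); print(s["wrist_torque"],s["ft_force"])
from track import *
track('w11','w12',guess=(0,0,-9.7)) if 0 else None
A,sa,Ca=load("w12")
from tilt import *
plan([600.6-135*np.cos(np.radians(6.88)),-7.4+135*np.sin(np.radians(6.88)),s["tool_pos"][2]],[180,-2.5,-6.88],n=14)
E
```

```text
w12 scale 1.5625 [600.3  -7.6  67. ] [180.    -2.51  -6.91]
[ 0.01467674  0.17779515 -0.04924553] [-0.49969687 -0.28587163 -1.65495091]
14 rows of [-0.321, -0.001, -0.014, 0.0, -0.0, -0.0]
```

Emit:
apply_moves([
  [-0.15,0,-0.007,0,0,0,0],
  [-0.3,0,-0.014,0,0,0,0],
  [-0.32,0,-0.014,0,0,0,0],
  [-0.32,0,-0.014,0,0,0,0],
  [-0.32,0,-0.014,0,0,0,0],
  [-0.32,0,-0.014,0,0,0,0],
  [-0.32,0,-0.014,0,0,0,0],
  [-0.32,0,-0.014,0,0,0,0],
])

```text
time: 23.92
tool_pos: [529.1, 1.0, 67.1]
tcp_rot: [180.0, -2.5, -6.9]
ft_force: [-0.1, -0.1, -1.5]
finger_gap: 11.7
grip_force: 122.6
```

Emit:
apply_moves([
  [-0.32,0,-0.014,0,0,0,0],
  [-0.32,0,-0.014,0,0,0,0],
  [-0.32,0,-0.014,0,0,0,0],
  [-0.32,0,-0.014,0,0,0,0],
  [-0.32,0,-0.014,0,0,0,0],
  [-0.32,0,-0.014,0,0,0,0],
  [-0.15,0,-0.3,0,0,0,0],
  [0,0,-0.6,0,0,0,0],
])

```text
time: 24.92
tool_pos: [465.8, 8.7, 93.9]
tcp_rot: [180.0, -2.4, -6.9]
ft_force: [-0.0, -0.6, -1.1]
finger_gap: 11.8
grip_force: 122.5
```

Emit:
apply_moves([
  [0,0,-0.9,0,0,0,0],
  [0,0,-0.9,0,0,0,0],
  [-0.5,0,-0.9,0,0,0,0],
  [-0.5,0,-0.9,0,0,0,0],
  [-0.3,0,-0.5,0,0,0,0],
  [0,0,0,0,0,0,0],
  [0,0,0,0,0,0,0],
])

```text
time: 25.8
tool_pos: [422.6, 13.9, 214.1]
tcp_rot: [180.0, -2.5, -6.9]
ft_force: [0.6, 0.5, -1.6]
finger_gap: 12.0
grip_force: 122.6
```

```bash
python3 - <<'E'
from h import *
s=snap("wrist","w13"); C=cam("wrist",s);C2=cam("side");C3=cam("scene")
P=np.array([[702,-22,48]]);print(proj(C,P),proj(C2,P),proj(C3,P))
snap("scene","sc13",(150,165,250,240)); snap("side","sd13",(140,140,240,215))
E
```

```text
w13 scale 1.5625 [422.6  13.9 214.1] [179.99  -2.46  -6.91]
[[ 256.12615062 -122.31010062]] [[195.48010693 188.56096884]] [[194.2892947  219.11283085]]
sc13 scale 8.0 [422.4  13.9 213.8] [179.99  -2.42  -6.91]
sd13 scale 8.0 [422.4  13.9 213.7] [179.99  -2.4   -6.91]
```

```bash
python3 - <<'E'
from h import *
plan([442.5,97.7,100],[180,-2.3,71.84],n=19)
E
```

```text
19 rows of [0.105, -0.118, 0.204, 0.037, -0.001, -0.903]
```

Emit:
apply_moves([
  [0.105,-0.118,0.204,0.037,0,-0.903,0],
  [0.105,-0.118,0.204,0.037,0,-0.903,0],
  [0.105,-0.118,0.204,0.037,0,-0.903,0],
  [0.105,-0.118,0.204,0.037,0,-0.903,0],
  [0.105,-0.118,0.204,0.037,0,-0.903,0],
  [0.105,-0.118,0.204,0.037,0,-0.903,0],
  [0.105,-0.118,0.204,0.037,0,-0.903,0],
  [0.105,-0.118,0.204,0.037,0,-0.903,0],
])

```text
time: 26.95
tool_pos: [445.6, 45.2, 166.1]
tcp_rot: [179.9, -2.4, 26.4]
ft_force: [-0.1, -0.3, -1.2]
finger_gap: 12.0
grip_force: 122.6
```

Emit:
apply_moves([
  [0.105,-0.118,0.204,0.037,0,-0.903,0],
  [0.105,-0.118,0.204,0.037,0,-0.903,0],
  [0.105,-0.118,0.204,0.037,0,-0.903,0],
  [0.105,-0.118,0.204,0.037,0,-0.903,0],
  [0.105,-0.118,0.204,0.037,0,-0.903,0],
  [0.105,-0.118,0.204,0.037,0,-0.903,0],
  [0.105,-0.118,0.204,0.037,0,-0.903,0],
  [0.105,-0.118,0.204,0.037,0,-0.903,0],
])

```text
time: 27.95
tool_pos: [447.6, 83.8, 118.2]
tcp_rot: [179.9, -2.4, 59.5]
ft_force: [0.1, -1.3, -0.7]
finger_gap: 12.0
grip_force: 122.6
```

Emit:
apply_moves([
  [0.105,-0.118,0.204,0.037,0,-0.903,0],
  [0.105,-0.118,0.204,0.037,0,-0.903,0],
  [0.105,-0.118,0.204,0.037,0,-0.903,0],
  [0,0,0,0,0,0,0],
  [0,0,0,0,0,0,0],
])

```text
time: 28.58
tool_pos: [443.1, 97.4, 101.1]
tcp_rot: [179.9, -2.4, 71.7]
ft_force: [0.7, -0.7, -2.1]
finger_gap: 12.0
grip_force: 122.6
```

```bash
python3 - <<'E'
from h import *
snap("wrist","w14")
from tilt import *
tilt("w14")
plan([442.5,97.7,50],[180,-2.3,71.84],n=5)
E
```

```text
w14 scale 1.5625 [443.1  97.4 101.1] [179.85  -2.36  71.72]
w14 inliers 29 26 y,z,pitch,yaw [ 0.26 38.39 -1.97  0.2 ]
5 rows of [-0.014, -0.006, 0.342, 0.008, -0.003, -0.005]
```

Emit:
apply_moves([
  [-0.015,0,0.34,0,-0.05,0,0],
  [-0.015,0,0.34,0,-0.05,0,0],
  [-0.015,0,0.34,0,-0.05,0,0],
  [-0.01,0,0.34,0,-0.05,0,0],
  [-0.01,0,0.34,0,0,0,0],
  [0,0,0.06,0,0,0,0],
  [0,0,0.04,0,0,0,0],
  [0,0,0,0,0,0,0],
])

```text
time: 29.62
tool_pos: [443.5, 97.4, 47.6]
tcp_rot: [179.8, -1.5, 71.8]
ft_force: [0.3, 0.2, -0.9]
finger_gap: 12.1
grip_force: 122.6
```

Emit:
apply_moves([
  [0,0,0.05,0,0,0,0],
  [0,0,0.03,0,0,0,0],
  [0,0,0,0,0,0,0],
])

```text
time: 30.0
tool_pos: [443.3, 97.4, 44.9]
tcp_rot: [179.8, -1.5, 71.8]
ft_force: [-0.4, -0.3, -1.5]
finger_gap: 11.8
grip_force: 123.0
```

Emit:
apply_moves([
  [0,0,0.04,0,0,0,0],
  [0,0,0.03,0,0,0,0],
  [0,0,0,0,0,0,0],
])

```text
time: 30.38
tool_pos: [443.7, 97.0, 43.4]
tcp_rot: [179.8, -1.4, 71.8]
ft_force: [-2.2, -3.8, 4.6]
finger_gap: 12.0
grip_force: 126.1
```

Emit:
apply_moves([
  [0,0,-0.03,0,0,0,0.1],
  [0,0,0,0,0,0,0.3],
  [0,0,0,0,0,0,0.6],
  [0,0,0,0,0,0,0.8],
  [0,0,0,0,0,0,0.8],
  [0,0,-0.3,0,0,0,0.8],
  [0,0,-0.6,0,0,0,1],
  [0,0,-0.6,0,0,0,1],
])

```text
time: 31.38
tool_pos: [442.8, 96.4, 89.7]
tcp_rot: [179.8, -1.5, 71.8]
ft_force: [0.9, 0.9, -0.0]
finger_gap: 85.3
grip_force: 0.0
```

```bash
python3 - <<'E'
from h import *
s=sense()
plan([555,-150,390],[180,0,180],n=24)
E
```

```text
24 rows of [-0.427, -0.065, -0.423, 0.014, -0.008, -0.983]
```

Emit:
apply_moves([
  [-0.427,-0.065,-0.423,0.014,-0.008,-0.983,1],
  [-0.427,-0.065,-0.423,0.014,-0.008,-0.983,1],
  [-0.427,-0.065,-0.423,0.014,-0.008,-0.983,1],
  [-0.427,-0.065,-0.423,0.014,-0.008,-0.983,1],
  [-0.427,-0.065,-0.423,0.014,-0.008,-0.983,1],
  [-0.427,-0.065,-0.423,0.014,-0.008,-0.983,1],
  [-0.427,-0.065,-0.423,0.014,-0.008,-0.983,1],
  [-0.427,-0.065,-0.423,0.014,-0.008,-0.983,1],
])

```text
time: 32.38
tool_pos: [422.6, -6.3, 189.0]
tcp_rot: [179.5, -0.9, 108.0]
ft_force: [0.0, 0.0, -0.3]
finger_gap: 85.2
grip_force: 0.0
```

Emit:
apply_moves([
  [-0.427,-0.065,-0.423,0.014,-0.008,-0.983,1],
  [-0.427,-0.065,-0.423,0.014,-0.008,-0.983,1],
  [-0.427,-0.065,-0.423,0.014,-0.008,-0.983,1],
  [-0.427,-0.065,-0.423,0.014,-0.008,-0.983,1],
  [-0.427,-0.065,-0.423,0.014,-0.008,-0.983,1],
  [-0.427,-0.065,-0.423,0.014,-0.008,-0.983,1],
  [-0.427,-0.065,-0.423,0.014,-0.008,-0.983,1],
  [-0.427,-0.065,-0.423,0.014,-0.008,-0.983,1],
])

```text
time: 33.38
tool_pos: [465.8, -100.2, 289.2]
tcp_rot: [179.7, -0.4, 144.0]
ft_force: [-0.6, -0.2, 0.7]
finger_gap: 85.2
grip_force: 0.0
```

Emit:
apply_moves([
  [-0.427,-0.065,-0.423,0.014,-0.008,-0.983,1],
  [-0.427,-0.065,-0.423,0.014,-0.008,-0.983,1],
  [-0.427,-0.065,-0.423,0.014,-0.008,-0.983,1],
  [-0.427,-0.065,-0.423,0.014,-0.008,-0.983,1],
  [-0.427,-0.065,-0.423,0.014,-0.008,-0.983,1],
  [-0.427,-0.065,-0.423,0.014,-0.008,-0.983,1],
  [-0.427,-0.065,-0.423,0.014,-0.008,-0.983,1],
  [-0.427,-0.065,-0.423,0.014,-0.008,-0.983,1],
])

```text
time: 34.38
tool_pos: [555.2, -149.8, 390.2]
tcp_rot: [-179.9, 0.0, -179.9]
ft_force: [-0.4, -0.6, 0.1]
finger_gap: 85.8
grip_force: 0.0
```

Emit:
apply_moves([
  [0,0,0,0,0,0,1],
  [0,0,0,0,0,0,1],
])

```text
time: 34.62
tool_pos: [554.6, -149.5, 388.8]
tcp_rot: [-180.0, -0.0, 179.9]
ft_force: [1.2, -0.5, -0.3]
finger_gap: 85.3
grip_force: 0.0
```

```bash
python3 - <<'E'
from h import *
s=snap("wrist","w15");C=cam("wrist",s);print(s["joint_pos"].round(1))
for n,P in dict(bay=[702,-22,53],sA=[442,-134,16],sB=[457,-32,16],srack=[505,-365,85],mat=[456,140,3]).items(): print(n,proj(C,[P]).round(0))
E
```

```text
w15 scale 1.5625 [ 554.6 -149.5  388.8] [-1.7996e+02 -4.0000e-02  1.7985e+02]
[-2.02e+01  3.40e+00  7.17e+01 -1.00e-01  1.05e+02 -1.10e+02]
bay [[326. 219.]]
sA [[263.  65.]]
sB [[324.  75.]]
srack [[112. 109.]]
mat [[420.  76.]]
```

```bash
python3 - <<'E'
import numpy as np,cv2
im=np.load("w15.npz")["im"][:,:,::-1]
f=lambda x,y,w,h:cv2.resize(im[y:y+h,x:x+w],(400,300),interpolation=cv2.INTER_CUBIC)
cv2.imwrite("pics/k15.png",np.vstack([np.hstack([f(276,182,100,75),f(215,5,160,120)]),np.hstack([f(62,70,100,75),f(352,15,160,120)])]))
E
```

```text
(no output)
```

View pics/k15.png

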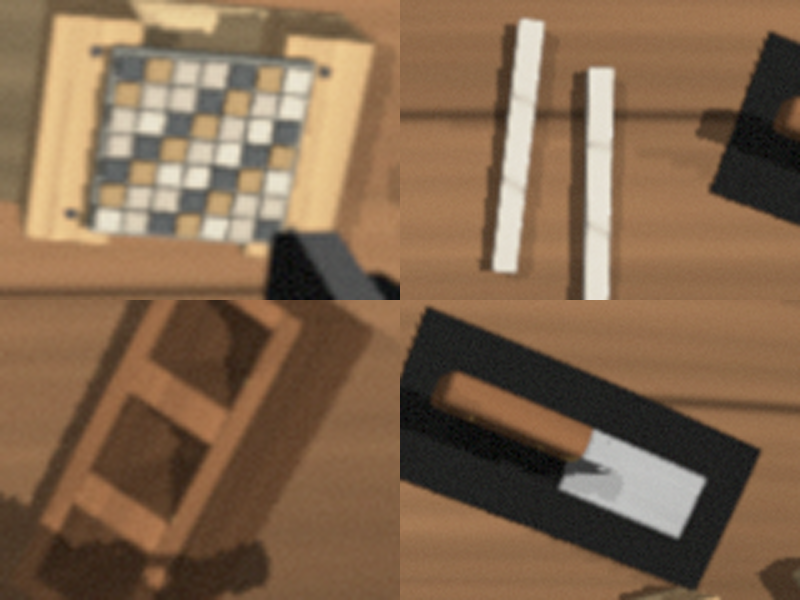

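Composite (k15): the panel lies on both slats of the left bay with its corners at (110,48), (313,62) and (90,230). Strips run from (533,19) to (505,271) and from (600,67) off the bottom edge. Strip-rack cells are centred at (210,357) and (153,456), empty. The lifter is flat on the mat. Now fitting.

```bash
python3 - <<'E'
from fit import *
d=np.load("w15.npz",allow_pickle=True);C=cam("wrist",d["st"].item())
b=lambda p:crop(p,276,182,4);s=lambda p:crop(np.array(p)-[400,0],215,5,2.5);k=lambda p:crop(np.array(p)-[0,300],62,70,4);l=lambda p:crop(np.array(p)-[400,300],352,15,2.5)
print("panel",fit(C,b([(110,49),(313,62),(90,231)]),[(-45,-45),(-45,45),(45,-45)],51))
print("rack",fit(C,b([(55,12),(140,20),(25,235),(288,35),(373,45)]),[(-55,-20),(-55,20),(55,-20),(-55,84),(-55,124)],44))
print("A",unp(C,s([(533.5,19),(505,271)]),16).round(1).tolist(),"B near",unp(C,s([(600.5,67),(596.5,299)]),16).round(1).tolist())
print("srack",fit(C,k([(132,393),(212,442),(177,520),(92,470),(187,303),(270,345),(232,415),(150,365)]),[(-18,-18),(-18,18),(18,18),(18,-18),(-68,-18),(-68,18),(-32,18),(-32,-18)],85))
print("lifter",fit(C,l([(707,480),(682,537),(595,430),(560,488)]),[(100,22),(100,-22),(0,22),(0,-22)],6))
E
```

```text
panel (array([702.6, -22.6]), np.float64(-3.9), 'scale', np.float64(0.989), 'res', [[0.3, -0.4], [0.7, -0.3], [-1.0, 0.8]])
rack (array([697.1, -74.7]), np.float64(-5.93), 'scale', np.float64(0.994), 'res', [[-0.1, 0.4], [-0.4, -2.0], [-0.7, 1.5], [0.2, 0.5], [1.0, -0.5]])
A [[361.3, -126.7], [520.1, -145.1]] B near [[390.0, -83.3], [539.3, -81.6]]
srack (array([ 507.6, -384.3]), np.float64(-34.93), 'scale', np.float64(0.909), 'res', [[-1.2, 0.4], [-3.1, -0.3], [-3.7, 2.7], [-2.7, 1.0], [8.3, -2.8], [3.4, -2.6], [-1.3, 0.7], [0.3, 0.8]])
lifter (array([458.6, 143.2]), np.float64(70.96), 'scale', np.float64(0.988), 'res', [[-0.1, -1.5], [-1.2, 0.7], [1.7, 3.4], [-0.4, -2.6]])
```

```bash
cat > kin.py <<'E'
from h import *
import glob
from scipy.optimize import least_squares
def fk(p,q):
    a1,d1,lat,L2,o2,L3,o3,d6=p; q=np.radians(q)
    A=q[0];t2=q[1]+o2;t3=q[1]+q[2]+o3
    # plane point of the wrist centre
    r=a1+L2*np.sin(t2)+L3*np.sin(t3);z=d1+L2*np.cos(t2)+L3*np.cos(t3)
    # forearm axis frame: wrist j4 about forearm axis, j5, j6
    Rb=Ro.from_euler('z',A)*Ro.from_euler('y',q[1]+q[2])*Ro.from_euler('z',q[3])*Ro.from_euler('y',q[4])*Ro.from_euler('z',-q[5]+np.pi/2)
    R=Rb.as_matrix()   # tool: z along, x yaw = 90+j1-j6 when pointing down
    R=R@np.diag([-1,-1,1])
    P=Ro.from_euler('z',A).apply([r,lat,z])+R[:,2]*d6
    return P,R
def data():
    D=[]
    for f in glob.glob("w*.npz"):
        s=np.load(f,allow_pickle=True)["st"].item();D.append((s["joint_pos"],s["tool_pos"],Ro.from_euler('xyz',s["tcp_rot"],degrees=True).as_matrix()))
    return D
if __name__=="__main__":
    D=data()
    for sx in (1,):
        r=least_squares(lambda p:np.concatenate([fk(p,q)[0]-P for q,P,R in D]),[0,350,43,400,0,400,0,250],x_scale=[50,50,10,50,.1,50,.1,50])
        print(r.x.round(3),np.sqrt(2*r.cost/len(D)))
    q,P,R=D[0];print(fk(r.x,q)[1].round(3).tolist(),R.round(3).tolist())
    np.save("kin.npy",r.x)
E
python3 kin.py
```

```text
[ 0.00000e+00  3.18100e+02  5.12000e+01  3.69100e+02 -0.00000e+00
  5.56818e+02  1.11000e-01  3.80900e+02] 1.9990829228275487e-13
[[0.994, -0.061, 0.095], [-0.06, -0.998, -0.009], [0.095, 0.003, -0.995]] [[0.991, -0.099, 0.095], [-0.099, -0.995, -0.009], [0.095, -0.0, -0.995]]
```

```bash
sed -i 's/-q\[5\]+np.pi\/2/q[5]-np.pi\/2/' kin.py; cat >> kin.py <<'E'
lo=np.array([-169,-51,1.3,-76,0,-152]);hi=np.array([169,129,143,256,156,152])
def ik(pos,rpy,q0):
    p=np.load("kin.npy");Rt=Ro.from_euler('xyz',rpy,degrees=True).as_matrix()
    f=lambda q:np.r_[fk(p,q)[0]-pos,100*(fk(p,q)[1]-Rt).ravel()]
    r=least_squares(f,q0,bounds=(lo,hi));return r.x.round(1),round(float(np.sqrt(2*r.cost)),2)
E
python3 kin.py; python3 - <<'E'
from kin import *
c=np.array([507.6,-384.3]);u=np.array([np.cos(np.radians(-35)),np.sin(np.radians(-35))])
for al in(0,15,25,35):
    print(al,"grasp",ik([500,-143,18.5],[180,al,-6.6],[-20,30,90,5,80,80]),ik([530,-82,18.5],[180,al,.7],[-20,30,90,5,80,80]))
    for x in(50,-50):
        g=c+x*u-np.array([11*np.cos(np.radians(al)),0])@np.array([[u[0],u[1]],[0,0]])
        for z in(150,240):
            for w in (0,10):
                b=min((ik([*g,z+11*np.sin(np.radians(al))],[180,al-90,-35-w],[-41,0,90,j4,20,j6]) for j4,j6 in((0,90),(180,-90),(60,40))),key=lambda t:t[1]); print("  place",x,z,w,b)
E
```

```text
[ 0.00000e+00  3.18100e+02  5.12000e+01  3.69100e+02 -0.00000e+00
  5.56818e+02  1.11000e-01  3.80900e+02] 1.962746033234758e-13
[[0.991, -0.099, 0.095], [-0.099, -0.995, -0.009], [0.095, -0.0, -0.995]] [[0.991, -0.099, 0.095], [-0.099, -0.995, -0.009], [0.095, -0.0, -0.995]]
0 grasp (array([-21.6,   6.2, 108.4,  -0. ,  65.5,  75. ]), 0.0) (array([-14.3,   8.5, 105.8,  -0. ,  65.7,  75. ]), 0.0)
  place 50 150 0 (array([-49.6,  15.8, 137.9, 163.8,  64.6, -82.9]), 0.0)
  place 50 150 10 (array([-36.7,  16.5, 136.8, 189.3,  63.6, -94.2]), 0.0)
  place 50 240 0 (array([-49.7,  -5.4, 143. , 160.3,  50. , -76.9]), 2.59)
  place 50 240 10 (array([-36.7,  -5.5, 142.3, 191.4,  47.4, -97.8]), 0.0)
  place -50 150 0 (array([-58.3,  27.7, 143. , 155.8,  89.7, -86.2]), 22.34)
  place -50 150 10 (array([-31.9,  24. , 143. , 196. ,  83.9, -93.4]), 18.96)
  place -50 240 0 (array([-62.7,  20.2, 143. , 148.5,  92.8, -81.7]), 47.37)
  place -50 240 10 (array([ -20.2,   10.2,  143. ,  215.7,   79.1, -104.5]), 41.12)
15 grasp (array([-19.2,  21. ,  92.5,  -3.3,  81.3,  78.3]), 0.0) (array([-12. ,  23.2
[... 1426 characters left out ...]
.5,  70.5,  -6.2, 102.5,  80. ]), 0.0) (array([-10. ,  43.8,  67. ,  -6.3, 103.7,  79.8]), 0.0)
  place 50 150 0 (array([-46.7, -17.2, 133. ,  44.7,  13.7,  39.3]), 0.0)
  place 50 150 10 (array([-38.2, -16.2, 132.2, -31.3,  10.7, 124.8]), 0.0)
  place 50 240 0 (array([-46.7, -26.2, 129.2,  23.8,  24.4,  61.3]), 0.0)
  place 50 240 10 (array([-38.2, -25.1, 128.4, -14.6,  22.5, 107.5]), 0.0)
  place -50 150 0 (array([-50.5, -38. , 143. ,  25.9,  29.4,  56.8]), 15.45)
  place -50 150 10 (array([-37.3, -36.8, 143. , -18.7,  24.8, 112.1]), 13.04)
  place -50 240 0 (array([-51.1, -50.8, 143. ,  22.2,  36.7,  62.3]), 1.78)
  place -50 240 10 (array([-39.4, -50. , 143. ,  -8.6,  32.4, 100.5]), 0.0)
```

```bash
python3 - <<'E'
from kin import *
c=np.array([507.6,-384.3]);u=np.array([np.cos(np.radians(-35)),np.sin(np.radians(-35))])
def place(x,z,al,psi,q0):
    d=np.array([np.cos(np.radians(psi)),np.sin(np.radians(psi))]);a=np.radians(al)
    g=c+x*u-11*np.cos(a)*d
    return ik([*g,z+11*np.sin(a)],[180,al-90,psi],q0)
for psi in(-65,-80,-95,-110,-125):
  for al in(0,20):
    for x in(50,0,-50):
        o=[min((place(x,z,al,psi,s) for s in([-30,20,110,90,80,0],[-30,20,110,-70,80,0],[-30,20,110,90,80,90])),key=lambda t:t[1]) for z in(150,240)]
        if max(t[1] for t in o)<.1: print(psi,al,x,*[t[0].tolist() for t in o])
print("near-end grasp yaw173", ik([381,-129,18.5],[180,0,173.4],[-20,30,90,0,80,-90]),ik([381,-129,18.5],[180,20,173.4],[-20,30,90,0,80,-90]))
E
```

```text
-65 0 50 [-16.2, 24.0, 124.8, 233.2, 70.1, -114.5] [-16.2, 7.5, 129.1, 237.6, 63.1, -125.5]
-65 0 0 [-13.4, 20.1, 131.1, 235.2, 72.6, -113.3] [-13.4, 1.2, 135.9, 239.8, 64.9, -126.1]
-65 0 -50 [-9.9, 16.3, 137.1, 238.1, 75.2, -112.4] [-9.9, -5.9, 142.6, 243.1, 66.9, -127.7]
-110 20 -50 [-5.9, 27.1, 97.2, -65.7, 89.8, -143.2] [-5.9, 18.6, 96.9, -65.9, 93.4, -151.3]
-125 0 -50 [-7.1, 52.8, 75.4, -71.8, 111.5, -138.2] [-7.1, 43.5, 78.6, -74.3, 113.4, -144.7]
-125 20 -50 [-8.9, 37.8, 81.6, -59.3, 101.1, -142.8] [-8.9, 30.4, 81.3, -60.8, 104.9, -149.7]
near-end grasp yaw173 (array([ -26. ,  -13. ,  126.7,   -0. ,   66.4, -109.4]), 0.0) (array([ -34.2,  -33.7,  143. ,   10.3,   56.7, -122.4]), 9.21)
```

```bash
python3 - <<'E'
from kin import *
c=np.array([507.6,-384.3]);u=np.array([np.cos(np.radians(-35)),np.sin(np.radians(-35))])
def place(x,z,al,psi,q0):
    d=np.array([np.cos(np.radians(psi)),np.sin(np.radians(psi))]);a=np.radians(al)
    g=c+x*u-11*np.cos(a)*d
    return ik([*g,z+11*np.sin(a)],[180,90-al,psi+180],q0)
for psi in(-80,-95,-110,-125,-140):
  for al in(0,15,30):
    for x in(50,0,-50):
        o=[min((place(x,z,al,psi,s) for s in([-5,30,90,-60,95,40],[-10,20,110,-40,80,60])),key=lambda t:t[1]) for z in(150,240)]
        if max(t[1] for t in o)<.1: print(psi,al,x,*[t[0].tolist() for t in o])
for al in (0,15,30): print("near-end grasp", ik([381,-129,18.5],[180,-al,-6.6],[-20,30,90,0,80,80]),ik([410,-83,18.5],[180,-al,.7],[-20,30,90,0,80,80]))
E
```

```text
-80 30 50 [-15.1, 7.9, 113.1, -73.0, 55.1, 18.8] [-15.1, -0.6, 111.0, -66.6, 58.8, 7.0]
-80 30 0 [-12.9, 1.3, 120.1, -72.5, 56.8, 20.0] [-12.9, -7.8, 117.9, -66.1, 60.8, 7.6]
-80 30 -50 [-10.2, -5.6, 126.9, -71.5, 59.0, 20.6] [-10.2, -15.5, 124.4, -65.2, 63.6, 7.6]
-95 30 50 [-12.4, 19.7, 98.9, -65.8, 70.2, 22.4] [-12.4, 12.4, 97.0, -63.2, 74.2, 13.7]
-95 30 0 [-10.4, 13.9, 106.2, -65.5, 71.3, 24.5] [-10.4, 6.0, 104.2, -62.9, 75.6, 15.3]
-95 30 -50 [-7.9, 8.0, 113.0, -64.9, 72.8, 26.3] [-7.9, -0.5, 110.9, -62.4, 77.5, 16.6]
-110 15 50 [-9.1, 40.9, 81.1, -71.6, 91.0, 33.6] [-9.1, 33.0, 81.6, -71.8, 93.3, 26.6]
-110 15 0 [-7.2, 35.8, 88.9, -70.4, 91.6, 36.7] [-7.2, 27.3, 89.5, -70.8, 94.3, 29.2]
-110 15 -50 [-4.9, 31.0, 96.2, -69.0, 92.5, 39.6] [-4.9, 21.9, 96.7, -69.6, 95.5, 31.6]
-110 30 50 [-12.4, 31.4, 83.3, -59.7, 84.0, 25.1] [-12.4, 25.1, 81.5, -59.2, 88.1, 18.0]
-110 30 0 [-10.7, 25.6, 91.3, -59.2, 84.2, 27.8] [-10.7, 18.8, 89.5, -58.7, 88.7, 20.4]
-110 30 -50 [-8.6, 19.9, 98.8, -58.5, 84.8, 30.2] [-8.6, 12.6, 96.9, -58.1, 89.7, 22.4]
-125 0 -50 [-7.1, 52.8, 75.4, -71.8, 111.5, 
[... 1000 characters left out ...]
2.3, 44.8, 64.2, -60.2, 118.3, 31.8]
-140 30 50 [-17.1, 55.4, 47.3, -50.9, 110.4, 29.1] [-17.1, 50.7, 45.0, -53.2, 114.8, 23.1]
-140 30 0 [-16.0, 47.6, 59.4, -49.2, 108.5, 33.3] [-16.0, 42.4, 57.4, -51.3, 113.1, 27.4]
-140 30 -50 [-14.7, 40.8, 69.7, -47.7, 107.1, 36.9] [-14.7, 35.1, 67.9, -49.7, 112.1, 30.9]
near-end grasp (array([-26. , -13. , 126.7,  -0. ,  66.4,  70.6]), 0.0) (array([-18.5, -10.1, 124.2,  -0. ,  65.9,  70.8]), 0.0)
near-end grasp (array([-32.2, -32.6, 142.1,   7.6,  57.2,  61. ]), 0.0) (array([-24.3, -28.5, 139.5,   7.6,  55.5,  61.5]), 0.0)
near-end grasp (array([-39.7, -32.7, 143. ,  17.2,  57.2,  47.9]), 30.84) (array([-31.6, -31.9, 143. ,  17.8,  54.2,  48. ]), 25.43)
```

```bash
python3 - <<'E'
from kin import *
plan([500,-245,360],[180,0,87],n=21)
plan([450,-340,330],[180,0,-6],n=21,p0=np.array([500,-245,360]),r0=[180,0,87])
print(ik([500,-245,360],[180,0,87],[-25,0,80,0,100,-10]),ik([450,-340,330],[180,0,-6],[-40,0,80,0,100,70]))
for al in (15,20,25): print(al, ik([406,-132,18.5],[180,-al,-6.6],[-20,-20,120,0,70,70]),ik([435,-83,18.5],[180,-al,.7],[-20,-20,120,0,70,70]))
E
```

```text
21 rows of [-0.049, -0.189, 0.045, -0.001, -0.0, 0.965]
21 rows of [-0.18, 0.064, 0.048, 0.0, -0.0, 0.966]
(array([-31.4,   0. ,  78.1,   0. , 101.9, -28.4]), 0.0) (array([-42.3,   0.8,  80.4,   0. ,  98.8,  53.7]), 0.0)
15 (array([-30.3, -26.4, 138.2,   7.3,  54.7,  62.8]), 0.0) (array([-22.5, -22.8, 135.7,   7.3,  53.5,  63.1]), 0.0)
20 (array([-32.7, -32.4, 143. ,  10.9,  52.1,  58.5]), 0.96) (array([-24.8, -28.7, 140.8,  11.1,  50.2,  58.7]), 0.0)
25 (array([-34.6, -32. , 143. ,  13.8,  52.1,  54.8]), 11.99) (array([-27. , -31.1, 143. ,  14.7,  49. ,  54.3]), 6.47)
```

Emit:
apply_moves([
  [-0.05,-0.19,0.045,0,0,0.965,1],
  [-0.05,-0.19,0.045,0,0,0.965,1],
  [-0.05,-0.19,0.045,0,0,0.965,1],
  [-0.05,-0.19,0.045,0,0,0.965,1],
  [-0.05,-0.19,0.045,0,0,0.965,1],
  [-0.05,-0.19,0.045,0,0,0.965,1],
  [-0.05,-0.19,0.045,0,0,0.965,1],
  [-0.05,-0.19,0.045,0,0,0.965,1],
])

```text
time: 35.67
tool_pos: [553.7, -196.0, 377.7]
tcp_rot: [-179.9, -0.0, 144.4]
ft_force: [-0.7, -1.0, -1.1]
finger_gap: 85.6
grip_force: 0.0
```

Emit:
apply_moves([
  [-0.05,-0.19,0.045,0,0,0.965,1],
  [-0.05,-0.19,0.045,0,0,0.965,1],
  [-0.05,-0.19,0.045,0,0,0.965,1],
  [-0.05,-0.19,0.045,0,0,0.965,1],
  [-0.05,-0.19,0.045,0,0,0.965,1],
  [-0.05,-0.19,0.045,0,0,0.965,1],
  [-0.05,-0.19,0.045,0,0,0.965,1],
  [-0.05,-0.19,0.045,0,0,0.965,1],
])

```text
time: 36.67
tool_pos: [526.2, -233.4, 367.0]
tcp_rot: [-179.9, 0.0, 109.0]
ft_force: [-0.6, 0.4, 0.1]
finger_gap: 85.4
grip_force: 0.0
```

Emit:
apply_moves([
  [-0.05,-0.19,0.045,0,0,0.965,1],
  [-0.05,-0.19,0.045,0,0,0.965,1],
  [-0.05,-0.19,0.045,0,0,0.965,1],
  [-0.05,-0.19,0.045,0,0,0.965,1],
  [-0.05,-0.19,0.045,0,0,0.965,1],
  [-0.18,0.064,0.048,0,0,0.966,1],
  [-0.18,0.064,0.048,0,0,0.966,1],
  [-0.18,0.064,0.048,0,0,0.966,1],
])

```text
time: 37.67
tool_pos: [503.5, -262.5, 356.0]
tcp_rot: [-180.0, 0.0, 73.6]
ft_force: [-0.6, -0.3, -0.1]
finger_gap: 85.3
grip_force: 0.0
```

Emit:
apply_moves([
  [-0.18,0.064,0.048,0,0,0.966,1],
  [-0.18,0.064,0.048,0,0,0.966,1],
  [-0.18,0.064,0.048,0,0,0.966,1],
  [-0.18,0.064,0.048,0,0,0.966,1],
  [-0.18,0.064,0.048,0,0,0.966,1],
  [-0.18,0.064,0.048,0,0,0.966,1],
  [-0.18,0.064,0.048,0,0,0.966,1],
  [-0.18,0.064,0.048,0,0,0.966,1],
])

```text
time: 38.67
tool_pos: [493.9, -306.6, 344.5]
tcp_rot: [-180.0, 0.1, 38.1]
ft_force: [0.2, 0.8, -0.4]
finger_gap: 85.4
grip_force: 0.0
```

Emit:
apply_moves([
  [-0.18,0.064,0.048,0,0,0.966,1],
  [-0.18,0.064,0.048,0,0,0.966,1],
  [-0.18,0.064,0.048,0,0,0.966,1],
  [-0.18,0.064,0.048,0,0,0.966,1],
  [-0.18,0.064,0.048,0,0,0.966,1],
  [-0.18,0.064,0.048,0,0,0.966,1],
  [-0.18,0.064,0.048,0,0,0.966,1],
  [-0.18,0.064,0.048,0,0,0.966,1],
])

```text
time: 39.67
tool_pos: [460.5, -337.0, 333.0]
tcp_rot: [180.0, 0.0, 2.7]
ft_force: [-0.3, -0.4, -0.7]
finger_gap: 85.2
grip_force: 0.0
```

Emit:
apply_moves([
  [-0.18,0.064,0.048,0,0,0.966,1],
  [-0.18,0.064,0.048,0,0,0.966,1],
  [0,0,0,0,0,0,1],
  [0,0,0,0,0,0,1],
])

```text
time: 40.17
tool_pos: [450.4, -341.1, 330.5]
tcp_rot: [180.0, 0.0, -5.9]
ft_force: [0.8, -0.4, 0.4]
finger_gap: 85.4
grip_force: 0.0
```

```bash
python3 - <<'E'
from h import *
s=snap("wrist","w16");C=cam("wrist",s)
for n,P in dict(sA=[440,-136,16],sB=[470,-82,16],srack=[507,-384,85]).items(): print(n,proj(C,[P]).round(0))
E
```

```text
w16 scale 1.5625 [ 450.4 -341.1  330.5] [ 1.7996e+02  1.0000e-02 -5.8500e+00]
sA [[128. 159.]]
sB [[ 92. 144.]]
srack [[283. 101.]]
```

```bash
python3 - <<'E'
from h import *
d=np.load("w16.npz",allow_pickle=True);im=d["im"][:,:,::-1];C=cam("wrist",d["st"].item())
a=cv2.resize(im[30:180,208:358],(600,600),interpolation=cv2.INTER_CUBIC)
b=cv2.resize(im[60:260,40:175],(200,296))
c=np.zeros((600,200,3),np.uint8);c[:296]=b
cv2.imwrite("pics/k16.png",np.hstack([a,c]))
for f in("w15","w16"):
    d=np.load(f+".npz",allow_pickle=True);im=d["im"];C=cam("wrist",d["st"].item())
    hsv=cv2.cvtColor(im,cv2.COLOR_RGB2HSV);m=((hsv[...,1]<60)&(hsv[...,2]>165)).astype(np.uint8)
    n,l,s,ce=cv2.connectedComponentsWithStats(m)
    for i in range(1,n):
        if s[i,4]<250: continue
        pts=np.argwhere(l==i)[:,::-1];W=unp(C,pts,16).astype(np.float32)
        r=cv2.minAreaRect(W);print(f,s[i].tolist(),np.round(r[0],1),np.round(r[1],1),round(r[2],2))
E
```

```text
w15 [252, 12, 21, 102, 1027] [ 440.4 -137.2] [ 16.7 160.3] 83.41
w15 [289, 32, 12, 99, 967] [469.5 -82.7] [158.6  16.6] 0.53
w15 [418, 68, 55, 41, 1121] [474.  181.1] [94.9 41.7] 71.02
w15 [303, 197, 30, 24, 261] [694.  -34.1] [23.4 68.9] 40.17
w15 [299, 211, 38, 30, 321] [736.3 -25.5] [23.3 88.8] 40.2
w15 [143, 212, 56, 51, 955] [ 754.2 -312.2] [111.4 101.8] 47.4
w16 [76, 93, 34, 99, 990] [470.2 -82.5] [160.5  17.1] 0.47
w16 [119, 107, 21, 98, 980] [ 441.6 -137. ] [ 17.1 160.2] 83.42
w16 [493, 260, 19, 33, 412] [ 136.8 -802.6] [79.3 40.9] 0.03
w16 [394, 352, 46, 32, 1023] [ -83.2 -656.7] [110.4  94.2] 78.74
```

View pics/k16.png

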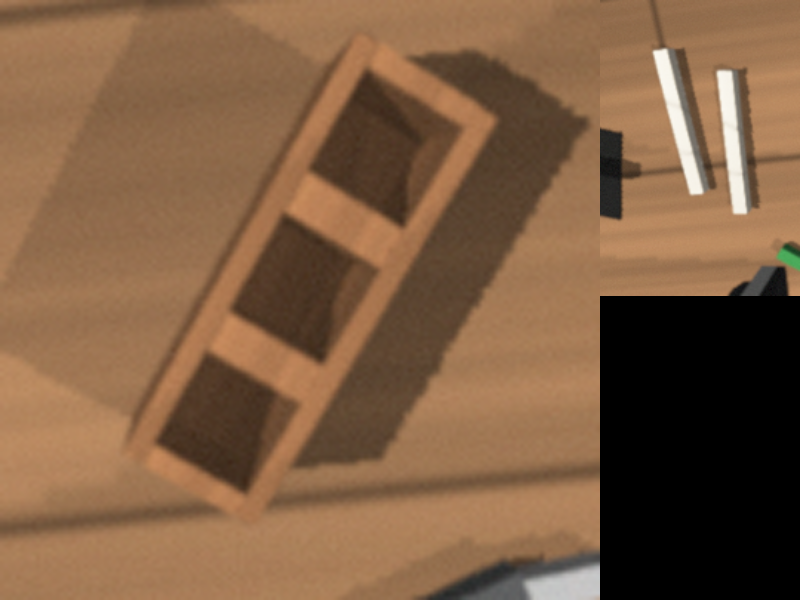

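Strip-rack close-up: all three cells are empty, with inner corners at (368,72)/(463,128)/(403,226)/(312,170), (288,213)/(380,268)/(322,362)/(232,308) and (207,352)/(300,402)/(248,492)/(157,437). Both strips lie clear of each other at the upper right; green is a decoy.

```bash
cat > geo.py <<'E'
from kin import *
def grasp(c,yaw,al=15,s=35,z=18.0):
    u=np.array([np.cos(np.radians(yaw)),np.sin(np.radians(yaw))]); g=np.array(c)-s*u
    # TCP so that the strip's axis (z=8) meets the tool axis at the grip point
    k=(z-8)/np.cos(np.radians(al)); p=g-u*k*np.sin(np.radians(al))
    return np.r_[p,z],[180,-al,yaw]
def rel(gp,gr,c,yaw):   # strip frame in tool frame
    R=Ro.from_euler('xyz',gr,degrees=True);return R.inv().apply(np.r_[c,8.]-gp),(R.inv()*Ro.from_euler('z',yaw,degrees=True))
def place(cell,zb,yawp,gp,gr,c,yaw):
    """TCP pose standing the strip (its -x end up) over cell with lower end at zb; yawp = tool yaw"""
    t,_=rel(gp,gr,c,yaw);rp=[180,90+gr[1],yawp];R=Ro.from_euler('xyz',rp,degrees=True)
    return np.r_[cell,zb+80]-R.apply(t),rp
E
python3 - <<'E'
from fit import *
d=np.load("w16.npz",allow_pickle=True);C=cam("wrist",d["st"].item())
M=[(76,26),(76,-26),(-76,-26),(-76,26)];P=[(365,35),(497,118),(250,523),(128,448)]
for x,q in((50,[(368,72),(463,128),(403,226),(312,170)]),(0,[(288,213),(380,268),(322,362),(232,308)]),(-50,[(207,352),(300,402),(248,492),(157,437)])):
    M+=[(x+18,18),(x+18,-18),(x-18,-18),(x-18,18)];P+=q
t,th,*r=fit(C,crop(P,208,30,4),M,85);print(t,th,*r)
u=np.array([np.cos(np.radians(th)),np.sin(np.radians(th))]);print("cells",(t+50*u).round(1),(t).round(1),(t-50*u).round(1))
from geo import *
gp,gr=grasp([441,-137],-6.6);print("graspA",gp.round(1),ik(gp,gr,[-30,-26,138,7,55,63]))
plan(gp+[0,0,70],gr)
E
```

```text
[ 505.8 -385.6] -35.83 scale 0.982 res [[-2.2, -0.9], [0.2, 1.5], [1.2, 1.3], [0.6, -2.5], [-1.9, 0.7], [-0.1, 1.2], [1.1, 0.7], [-0.1, -0.8], [-1.1, -0.3], [0.1, 0.7], [1.1, 0.5], [0.3, -0.9], [-1.5, 0.3], [0.1, 0.5], [0.8, -0.7], [1.5, -1.4]]
cells [ 546.3 -414.9] [ 505.8 -385.6] [ 465.3 -356.3]
graspA [ 403.6 -132.7   18. ] (array([-30.6, -26.9, 138.5,   7.4,  54.8,  62.4]), 0.0)
8 rows of [-0.403, -0.843, 0.973, -0.001, 0.409, 0.02]
```

Emit:
apply_moves([
  [-0.4,-0.84,0.97,0,0.409,0.02,0.4],
  [-0.4,-0.84,0.97,0,0.409,0.02,0.4],
  [-0.4,-0.84,0.97,0,0.409,0.02,0.4],
  [-0.4,-0.84,0.97,0,0.409,0.02,0.4],
  [-0.4,-0.84,0.97,0,0.409,0.02,0.4],
  [-0.4,-0.84,0.97,0,0.409,0.02,0.4],
  [-0.4,-0.84,0.97,0,0.409,0.02,0.4],
  [-0.4,-0.84,0.97,0,0.409,0.02,0.4],
])

```text
time: 41.22
tool_pos: [404.2, -132.8, 88.2]
tcp_rot: [-180.0, -15.1, -6.6]
ft_force: [-0.5, 0.6, 0.2]
finger_gap: 34.3
grip_force: 0.0
```

Emit:
apply_moves([
  [0,0,0,0,0,0,0.4],
  [0,0,0,0,0,0,0.4],
])

```text
time: 41.48
tool_pos: [405.2, -134.3, 90.5]
tcp_rot: [180.0, -15.1, -6.6]
ft_force: [0.1, -0.6, 0.6]
finger_gap: 34.2
grip_force: 0.0
```

```bash
python3 - <<'E'
from geo import *
s=snap("wrist","w17");C=cam("wrist",s);im=np.load("w17.npz")["im"]
hsv=cv2.cvtColor(im,cv2.COLOR_RGB2HSV);m=((hsv[...,1]<60)&(hsv[...,2]>150)).astype(np.uint8)
n,l,t,ce=cv2.connectedComponentsWithStats(m)
for i in range(1,n):
    if t[i,4]>300:
        W=unp(C,np.argwhere(l==i)[:,::-1],16).astype(np.float32);r=cv2.minAreaRect(W);print(t[i].tolist(),np.round(r[0],1),np.round(r[1],1),round(r[2],2))
gp,gr=grasp([441,-137],-6.6);plan(gp+[0,0,8],gr,n=5);print(s["finger_gap"])
E
```

```text
w17 scale 1.5625 [ 405.2 -134.3   90.5] [179.97 -15.09  -6.58]
[161, 43, 44, 195, 3791] [469.8 -82.5] [160.   16.5] 0.54
[243, 70, 20, 194, 3878] [ 440.9 -137. ] [ 15.8 158.5] 83.35
5 rows of [-0.128, -0.013, 0.415, 0.003, -0.006, -0.001]
34.19928487046304
```

Emit:
apply_moves([
  [-0.128,-0.013,0.415,0,0,0,0.4],
  [-0.128,-0.013,0.415,0,0,0,0.4],
  [-0.128,-0.013,0.415,0,0,0,0.4],
  [-0.128,-0.013,0.415,0,0,0,0.4],
  [-0.128,-0.013,0.415,0,0,0,0.4],
  [-0.02,0,0.085,0,0,0,0.4],
  [-0.02,0,0.085,0,0,0,0.4],
  [0,0,0,0,0,0,0.4],
])

```text
time: 42.52
tool_pos: [402.4, -131.5, 18.9]
tcp_rot: [-180.0, -15.0, -6.7]
ft_force: [-0.2, -0.3, -0.1]
finger_gap: 34.4
grip_force: 0.0
```

Emit:
apply_moves([
  [-0.02,0,0.06,0,0,0,0.4],
  [0,0,0,0,0,0,0.25],
  [0,0,0,0,0,0,0.15],
  [0,0,0,0,0,0,0],
  [0,0,0,0,0,0,0],
  [0,0,0,0,0,0,0],
], grip_force=70)

```text
time: 43.28
tool_pos: [402.1, -131.4, 16.8]
tcp_rot: [-180.0, -15.0, -6.7]
ft_force: [0.7, -0.3, 0.3]
finger_gap: 0.3
grip_force: 0.0
```

```bash
cat > strips.py <<'E'
from geo import *
def strips(f,name="wrist"):
    s=snap(name,f);C=cam(name,s);im=np.load(f+".npz")["im"]
    hsv=cv2.cvtColor(im,cv2.COLOR_RGB2HSV);m=((hsv[...,1]<60)&(hsv[...,2]>150)).astype(np.uint8)
    n,l,t,ce=cv2.connectedComponentsWithStats(m)
    for i in range(1,n):
        if t[i,4]>300 or (name!="wrist" and 60<t[i,4]<600):
            W=unp(C,np.argwhere(l==i)[:,::-1],16).astype(np.float32);r=cv2.minAreaRect(W)
            if max(r[1])<200: print(t[i].tolist(),np.round(r[0],1),np.round(r[1],1),round(r[2],2))
    return s
E
python3 - <<'E'
from strips import *
strips("w18"); strips("sc18","scene")
E
```

```text
w18 scale 1.5625 [ 402.1 -131.4   16.8] [-179.96  -14.99   -6.66]
[129, 0, 60, 260, 7038] [466.6 -82.7] [153.4  16. ] 0.53
[242, 23, 29, 205, 5729] [ 461.3 -139.3] [ 16.1 117.2] 83.34
sc18 scale 1.5625 [ 402.  -131.4   16.8] [-179.96  -14.99   -6.66]
[249, 66, 22, 11, 115] [  62.4 -821.3] [ 77.8 112.4] 2.57
[311, 77, 21, 15, 151] [-104.5 -570.3] [143.5  66.8] 18.84
[59, 106, 32, 27, 161] [ 922.4 -807. ] [197.9  79.9] 60.25
[44, 117, 20, 12, 75] [ 994.2 -803.2] [72.4 72.5] 34.16
[413, 151, 22, 23, 190] [-57.4  66.4] [88.6 89. ] 89.58
[150, 152, 20, 18, 88] [ 689.3 -356.2] [99.7 41.8] 44.55
[235, 168, 47, 14, 148] [ 439.7 -135.7] [ 18.  158.9] 83.23
[235, 178, 47, 20, 175] [469.2 -81.7] [157.5  17.4] 0.61
[193, 216, 22, 11, 84] [678.2 -32.6] [23.8 65.3] 40.94
[93, 253, 14, 30, 100] [964.6 -13.2] [91.1 24.5] 89.87
[95, 279, 14, 25, 69] [970.7  57.1] [63.7 13.8] 55.62
[81, 304, 17, 23, 131] [1011.4  103.1] [52.  31.3] 54.02
```

```bash
python3 - <<'E'
from strips import *
for f in("w18","w17"):
    d=np.load(f+".npz",allow_pickle=True);s=d["st"].item();C=cam("wrist",s);im=d["im"]
    R=Ro.from_euler('xyz',s["tcp_rot"],degrees=True)
    for x in(0,11): print(f,"x",x,{t:proj(C,[R.apply([x,0,t])+s["tool_pos"]]).round(0)[0].tolist() for t in(14,5,-5,-15)})
    g=im.mean(2)
    if f=="w18":
        for v in range(215,262,3): print(v,g[v,225:291:5].round(0).astype(int).tolist())
E
```

```text
w18 x 0 {14: [254.0, 219.0], 5: [254.0, 225.0], -5: [254.0, 233.0], -15: [254.0, 242.0]}
w18 x 11 {14: [254.0, 203.0], 5: [254.0, 208.0], -5: [254.0, 215.0], -15: [254.0, 223.0]}
215 [106, 108, 109, 108, 216, 226, 226, 223, 220, 139, 76, 73, 71, 69]
218 [107, 108, 110, 108, 220, 227, 223, 220, 124, 104, 68, 68, 72, 70]
221 [107, 111, 109, 109, 215, 231, 232, 230, 144, 110, 68, 69, 70, 69]
224 [108, 109, 107, 106, 217, 235, 234, 218, 142, 118, 70, 71, 66, 69]
227 [107, 107, 108, 102, 151, 163, 153, 145, 107, 120, 71, 66, 73, 69]
230 [122, 106, 105, 102, 93, 86, 22, 92, 92, 121, 70, 70, 72, 67]
233 [121, 102, 107, 103, 91, 86, 24, 93, 94, 120, 68, 70, 70, 69]
236 [121, 104, 97, 98, 95, 82, 20, 92, 93, 109, 63, 67, 72, 71]
239 [106, 38, 30, 68, 95, 78, 18, 86, 93, 27, 20, 50, 71, 71]
242 [100, 24, 23, 76, 84, 78, 25, 94, 92, 30, 18, 20, 69, 70]
245 [104, 25, 25, 80, 95, 81, 21, 92, 96, 36, 23, 23, 70, 69]
248 [87, 32, 25, 93, 93, 77, 22, 87, 93, 41, 22, 22, 69, 72]
251 [61, 24, 25, 92, 82, 77, 25, 96, 92, 49, 26, 26, 70, 69]
254 [33, 21, 17, 89, 93, 74, 15, 94, 90, 52, 20, 20, 62, 68]
257 [22, 23, 20, 93, 96, 77, 18, 79, 93, 56, 19, 26, 52, 68]
260 [22, 22, 23, 92, 82, 63, 24, 92, 80, 66, 17, 22, 43, 73]
w17 x 0 {14: [254.0, 219.0], 5: [254.0, 225.0], -5: [254.0, 233.0], -15: [254.0, 242.0]}
w17 x 11 {14: [254.0, 203.0], 5: [254.0, 208.0], -5: [254.0, 215.0], -15: [254.0, 223.0]}
```

Emit:
apply_moves([
  [-0.01,0,0.05,0,0,0,0],
  [-0.01,0,0.05,0,0,0,0],
  [0,0,0,0,0,0,0],
])

```text
time: 43.75
tool_pos: [402.1, -131.2, 13.4]
tcp_rot: [-179.9, -15.0, -6.7]
ft_force: [-0.3, 0.2, 0.2]
finger_gap: -0.4
grip_force: 0.0
```

Emit:
apply_moves([
  [-0.01,0,0.05,0,0,0,0],
  [0,0,0,0,0,0,0],
])

```text
time: 44.0
tool_pos: [402.2, -131.3, 12.0]
tcp_rot: [-180.0, -15.0, -6.7]
ft_force: [0.4, 0.2, -1.0]
finger_gap: 0.2
grip_force: 0.0
```

Emit:
apply_moves([
  [-0.01,0,0.05,0,0,0,0],
  [0,0,0,0,0,0,0],
])

```text
time: 44.25
tool_pos: [402.3, -131.4, 10.5]
tcp_rot: [-180.0, -15.0, -6.7]
ft_force: [-0.9, 0.7, -0.5]
finger_gap: 0.1
grip_force: 0.0
```

Emit:
apply_moves([
  [-0.01,0,0.05,0,0,0,0],
  [0,0,0,0,0,0,0],
])

```text
time: 44.5
tool_pos: [402.4, -131.4, 9.0]
tcp_rot: [-180.0, -15.0, -6.7]
ft_force: [-1.3, 0.6, -0.3]
finger_gap: 0.7
grip_force: 0.0
```

```bash
python3 - <<'E'
from strips import *
s=strips("w19");print(s["finger_gap"],s["ft_force"])
g=np.load("w19.npz")["im"].mean(2)
for v in range(200,250,4): print(v,g[v,225:291:5].round(0).astype(int).tolist())
E
```

```text
w19 scale 1.5625 [ 402.4 -131.4    9. ] [-179.95  -14.98   -6.66]
[124, 0, 63, 265, 7459] [464.6 -82.7] [149.5  16.1] 0.52
[242, 16, 30, 212, 6145] [ 462.4 -139.5] [ 16.  115.9] 83.39
0.6659086112277539 [-1.26786863  0.57030557 -0.33682237]
200 [90, 84, 81, 77, 235, 234, 235, 235, 235, 209, 48, 48, 49, 91]
204 [72, 70, 67, 69, 235, 235, 235, 235, 234, 211, 56, 57, 60, 106]
208 [79, 81, 87, 83, 234, 235, 235, 235, 234, 209, 71, 68, 69, 125]
212 [95, 98, 97, 101, 216, 231, 230, 232, 233, 206, 71, 69, 72, 93]
216 [107, 105, 112, 106, 198, 224, 227, 228, 226, 194, 73, 73, 73, 73]
220 [111, 109, 108, 108, 203, 212, 219, 162, 154, 115, 74, 71, 70, 73]
224 [112, 109, 112, 110, 210, 209, 221, 132, 132, 128, 71, 72, 70, 72]
228 [107, 107, 107, 106, 100, 97, 56, 93, 94, 136, 69, 70, 71, 68]
232 [107, 105, 105, 102, 93, 83, 26, 85, 92, 140, 68, 68, 68, 67]
236 [123, 105, 101, 96, 90, 84, 13, 93, 93, 131, 63, 69, 71, 69]
240 [121, 29, 31, 67, 91, 82, 23, 84, 90, 26, 16, 42, 74, 66]
244 [89, 29, 27, 84, 87, 79, 23, 92, 93, 32, 21, 24, 67, 71]
248 [79, 25, 25, 85, 94, 71, 21, 81, 75, 37, 26, 26, 67, 69]
```

Emit:
apply_moves([
  [-0.01,0,0.05,0,0,0,0],
  [0,0,0,0,0,0,0],
])

```text
time: 44.8
tool_pos: [402.5, -131.3, 7.4]
tcp_rot: [-179.9, -15.0, -6.7]
ft_force: [-0.4, 0.5, 0.4]
finger_gap: -0.2
grip_force: 0.0
```

Emit:
apply_moves([
  [-0.01,0,0.05,0,0,0,0],
  [0,0,0,0,0,0,0],
])

```text
time: 45.05
tool_pos: [402.6, -131.4, 5.9]
tcp_rot: [-180.0, -15.0, -6.7]
ft_force: [0.0, 0.4, -0.2]
finger_gap: -0.1
grip_force: 0.0
```

Emit:
apply_moves([
  [-0.01,0,0.05,0,0,0,0],
  [0,0,0,0,0,0,0],
])

```text
time: 45.3
tool_pos: [402.7, -131.4, 4.4]
tcp_rot: [-180.0, -15.0, -6.7]
ft_force: [-0.1, -0.4, 0.4]
finger_gap: -0.3
grip_force: 0.0
```

Emit:
apply_moves([
  [-0.01,0,0.05,0,0,0,0],
  [0,0,0,0,0,0,0],
])

```text
time: 45.55
tool_pos: [402.8, -131.4, 2.9]
tcp_rot: [-180.0, -15.0, -6.7]
ft_force: [0.6, 0.6, -1.0]
finger_gap: 0.2
grip_force: 0.0
```

Emit:
apply_moves([
  [-0.01,0,0.05,0,0,0,0],
  [0,0,0,0,0,0,0],
])

```text
time: 45.8
tool_pos: [403.2, -131.5, 2.1]
tcp_rot: [-180.0, -15.0, -6.6]
ft_force: [-6.4, 3.1, 10.6]
finger_gap: 0.0
grip_force: 5.5
```

Emit:
apply_moves([
  [-0.01,0,0.05,0,0,0,0],
  [0,0,0,0,0,0,0],
])

```text
time: 46.05
tool_pos: [403.4, -131.6, 1.7]
tcp_rot: [-180.0, -14.9, -6.6]
ft_force: [-21.4, 7.2, 32.9]
finger_gap: -0.2
grip_force: 16.4
```

```bash
python3 - <<'E'
from strips import *
s=strips("w20");print(s["finger_gap"],s["ft_force"],s["joint_pos"].round(1))
g=np.load("w20.npz")["im"].mean(2)
for v in range(204,240,3): print(v,g[v,225:291:5].round(0).astype(int).tolist())
E
```

```text
w20 scale 1.5625 [ 403.4 -131.6    1.7] [-179.95  -14.95   -6.61]
[119, 0, 64, 270, 7928] [463.1 -82.7] [146.3  16.1] 0.51
[241, 12, 31, 216, 6579] [ 463.4 -139.5] [ 15.9 113. ] 83.39
-0.2102960010116699 [-21.43336945   7.17095184  32.85981595] [-30.5 -24.7 139.    7.6  52.3  62.1]
204 [82, 78, 80, 90, 212, 215, 235, 234, 233, 222, 48, 51, 51, 92]
207 [69, 73, 68, 81, 213, 216, 235, 234, 234, 222, 55, 56, 60, 106]
210 [74, 77, 79, 92, 213, 213, 235, 234, 234, 221, 65, 64, 66, 113]
213 [87, 92, 91, 103, 211, 210, 234, 234, 234, 220, 68, 71, 74, 121]
216 [96, 99, 102, 110, 202, 204, 231, 231, 233, 220, 71, 73, 71, 80]
219 [107, 106, 109, 115, 195, 201, 229, 229, 229, 215, 73, 70, 71, 68]
222 [108, 111, 109, 115, 201, 199, 199, 223, 222, 190, 74, 73, 73, 68]
225 [109, 113, 110, 114, 205, 188, 136, 128, 125, 113, 73, 74, 71, 71]
228 [110, 110, 109, 107, 99, 86, 28, 91, 91, 127, 69, 73, 72, 70]
231 [110, 108, 104, 104, 85, 84, 24, 93, 93, 138, 69, 70, 69, 69]
234 [109, 109, 106, 100, 92, 86, 17, 88, 93, 138, 67, 71, 70, 69]
237 [103, 87, 56, 74, 94, 73, 25, 92, 92, 72, 38, 70, 65, 72]
```

Emit:
apply_moves([
  [0,0,-0.3,0,0,0,0],
  [0.1,0,-0.5,0,0,0,0.4],
  [0.1,0,-0.5,0,0,0,0.4],
  [0,0,0,0,0,0,0.4],
  [0,0,0,0,0,0,0.4],
])

```text
time: 46.72
tool_pos: [398.7, -130.9, 38.7]
tcp_rot: [-180.0, -15.0, -6.7]
ft_force: [-0.5, -0.4, 0.7]
finger_gap: 34.0
grip_force: 0.0
```

```bash
python3 - <<'E'
from strips import *
print(sense()["finger_gap"])
for s in(35,40,45):
  for al in(12,15):
    gp,gr=grasp([441,-137],-6.6,al=al,s=s,z=-10);print(s,al,gp.round(1),ik(gp,gr,[-30,-26,138,7,55,63]))
    for cell in((546.3,-414.9),(465.3,-356.3)):
        for zb in(7,100):
            p,r=place(cell,zb,54.2,gp,gr,[441,-137],-6.6);print("   ",p.round(1),r,ik(p,r,[-10,45,70,-64,104,33]))
E
```

```text
34.01006232911948
35 12 [ 410.  -133.4  -10. ] (array([-28.9, -18.1, 135.1,   5.7,  52. ,  64.6]), 0.0)
    [ 535.8 -429.5  118.2] [180, 78, 54.2] (array([-13.4,  56.8,  62.3, -68.2, 103. ,  34. ]), 0.0)
    [ 535.8 -429.5  211.2] [180, 78, 54.2] (array([-13.4,  48.6,  64.3, -69.6, 105.2,  28. ]), 0.0)
    [ 454.8 -370.9  118.2] [180, 78, 54.2] (array([-10.2,  45.9,  80.4, -64.6, 102.6,  41.9]), 0.0)
    [ 454.8 -370.9  211.2] [180, 78, 54.2] (array([-10.2,  36.8,  82.4, -66.3, 105.6,  35.2]), 0.0)
35 15 [ 411.  -133.5  -10. ] (array([-30.1, -21.3, 138.1,   7.8,  49.7,  62.2]), 0.0)
    [ 535.8 -429.5  117.2] [180, 75, 54.2] (array([-13.8,  54.8,  63.3, -66. , 101.4,  33.5]), 0.0)
    [ 535.8 -429.5  210.2] [180, 75, 54.2] (array([-13.8,  46.8,  64.9, -67.3, 104. ,  27.5]), 0.0)
    [ 454.8 -370.9  117.2] [180, 75, 54.2] (array([-10.5,  43.7,  81.5, -62.8, 100.8,  41.2]), 0.0)
    [ 454.8 -370.9  210.2] [180, 75, 54.2] (array([-10.5,  34.9,  82.9, -64.3, 104.1,  34.4]), 0.0)
40 12 [ 405.1 -132.8  -10. ] (array([-29.2, -19.2, 135.9,   5.8,  52.3,  64.3]), 0.0)
    [ 535.8 -429.5  123.
[... 1133 characters left out ...]
  27.3]), 0.0)
    [ 454.8 -370.9  128.2] [180, 78, 54.2] (array([-10.2,  44.9,  80.8, -64.8, 102.9,  41.3]), 0.0)
    [ 454.8 -370.9  221.2] [180, 78, 54.2] (array([-10.2,  35.9,  82.4, -66.5, 105.9,  34.4]), 0.0)
45 15 [ 401.1 -132.4  -10. ] (array([-30.8, -23.6, 139.6,   7.9,  50.5,  61.5]), 0.0)
    [ 535.8 -429.5  127.2] [180, 75, 54.2] (array([-13.8,  53.9,  63.6, -66.1, 101.7,  32.9]), 0.0)
    [ 535.8 -429.5  220.2] [180, 75, 54.2] (array([-13.8,  46.1,  64.9, -67.5, 104.2,  26.7]), 0.0)
    [ 454.8 -370.9  127.2] [180, 75, 54.2] (array([-10.5,  42.7,  81.7, -62.9, 101.2,  40.5]), 0.0)
    [ 454.8 -370.9  220.2] [180, 75, 54.2] (array([-10.5,  34. ,  82.9, -64.5, 104.5,  33.6]), 0.0)
```

```bash
python3 - <<'E'
from strips import *
gp,gr=grasp([441,-137],-6.6,s=40,z=-10);plan(gp+[0,0,10],gr,n=4)
plan(gp,gr,n=4,p0=gp+[0,0,10],r0=gr)
E
```

```text
4 rows of [-0.022, 0.01, 0.328, -0.002, 0.001, -0.003]
4 rows of [-0.022, -0.0, 0.08, 0.0, 0.0, 0.0]
```

Emit:
apply_moves([
  [-0.022,0.01,0.328,0,0,0,0.4],
  [-0.022,0.01,0.328,0,0,0,0.4],
  [-0.022,0.01,0.328,0,0,0,0.4],
  [-0.022,0.01,0.328,0,0,0,0.4],
  [-0.022,0,0.08,0,0,0,0.4],
  [-0.022,0,0.08,0,0,0,0.4],
  [0,0,0,0,0,0,0.4],
])

```text
time: 47.6
tool_pos: [406.4, -133.1, -4.4]
tcp_rot: [-180.0, -15.0, -6.7]
ft_force: [-0.9, -0.0, 0.2]
finger_gap: 34.5
grip_force: 0.0
```

Emit:
apply_moves([
  [-0.022,0,0.08,0,0,0,0.4],
  [-0.022,0,0.08,0,0,0,0.4],
  [0,0,0,0,0,0,0.4],
])

```text
time: 47.98
tool_pos: [406.1, -132.9, -9.7]
tcp_rot: [-180.0, -15.0, -6.7]
ft_force: [-0.8, -0.2, -0.5]
finger_gap: 34.1
grip_force: 0.0
```

Emit:
apply_moves([
  [0,0,0,0,0,0,0.25],
  [0,0,0,0,0,0,0.15],
  [0,0,0,0,0,0,0],
  [0,0,0,0,0,0,0],
  [0,0,0,0,0,0,0],
])

```text
time: 48.6
tool_pos: [406.4, -133.2, -9.1]
tcp_rot: [-180.0, -15.0, -6.7]
ft_force: [-2.7, 0.8, 6.6]
finger_gap: 13.8
grip_force: 68.6
```

Emit:
apply_moves([
  [0.02,0,-0.1,0,0,0,0],
  [0.1,0,-0.4,0,0,0,0],
  [0.22,0,-0.8,0,0,0,0],
  [0.25,0,-0.95,0,0,0,0],
  [0.25,0,-0.95,0,0,0,0],
  [0.25,0,-0.95,0,0,0,0],
  [0.1,0,-0.4,0,0,0,0],
  [0,0,0,0,0,0,0],
], grip_force=100)

```text
time: 49.6
tool_pos: [405.9, -133.3, 132.5]
tcp_rot: [180.0, -15.1, -6.6]
ft_force: [-0.2, -0.1, -1.6]
finger_gap: 13.0
grip_force: 97.9
```

```bash
cat >> geo.py <<'E'
def path(p1,r1,n,p0,r0,q):
    R0=Ro.from_euler('xyz',r0,degrees=True);rv=(R0.inv()*Ro.from_euler('xyz',r1,degrees=True)).as_rotvec()
    S=sum((R0*Ro.from_rotvec(rv*k/n)).as_matrix() for k in range(n));d=np.linalg.solve(S,p1-p0);p=np.array(p0,float);M=0;qs=[q]
    for k in range(n):
        p=p+(R0*Ro.from_rotvec(rv*k/n)).apply(d);q1,e=ik(p,(R0*Ro.from_rotvec(rv*(k+1)/n)).as_euler('xyz',degrees=True),q)
        if e>.5: print("unreach",k,e,p.round())
        M=np.maximum(M,abs(q1-q));q=q1
        if k%6==5: print("  q",q.tolist(),p.round(0).tolist())
    print("max deg/row",M.round(1)," allowed",(np.array([136.94,136.94,159.86,180,180,180])*.7/8).round(1))
E
python3 - <<'E'
from strips import *
s=sense();print(s["tool_pos"],s["tcp_rot"],s["finger_gap"],s["ft_force"])
gp=np.array([406.2,-133.1,-9.7]);gr=[180,-15,-6.65]
p,r=place((546.3,-414.9),110,54.2,gp,gr,[441,-137],-6.6);print(p.round(1),r)
plan(p,r,n=28);path(p,r,28,s["tool_pos"],s["tcp_rot"],s["joint_pos"])
E
```

```text
[ 405.86276753 -133.32784252  132.47058603] [179.99760034 -15.08351854  -6.64827282] 13.01226416884399 [-0.18714643 -0.08327978 -1.61674865]
[ 536.1 -429.3  225. ] [180, 75, 54.2]
28 rows of [-0.018, 0.427, -0.052, -0.261, -0.629, -0.452]
  q [-26.7, -15.3, 114.7, -9.0, 78.9, 60.1] [399.0, -209.0, 146.0]
  q [-22.3, 3.2, 98.8, -24.2, 88.5, 54.3] [411.0, -281.0, 170.0]
  q [-18.3, 20.2, 84.3, -39.6, 97.1, 45.7] [443.0, -346.0, 196.0]
  q [-15.2, 36.1, 71.7, -56.1, 102.8, 34.5] [494.0, -400.0, 217.0]
max deg/row [0.8 3.8 2.9 2.9 1.6 2.1]  allowed [12.  12.  14.  15.7 15.7 15.7]
```

Emit:
apply_moves([
  [0.17,0,-0.64,0,0,0,0],
  [-0.018,0.427,-0.052,-0.261,-0.629,-0.452,0],
  [-0.018,0.427,-0.052,-0.261,-0.629,-0.452,0],
  [-0.018,0.427,-0.052,-0.261,-0.629,-0.452,0],
  [-0.018,0.427,-0.052,-0.261,-0.629,-0.452,0],
  [-0.018,0.427,-0.052,-0.261,-0.629,-0.452,0],
  [-0.018,0.427,-0.052,-0.261,-0.629,-0.452,0],
  [-0.018,0.427,-0.052,-0.261,-0.629,-0.452,0],
])

```text
time: 50.6
tool_pos: [398.0, -221.1, 166.8]
tcp_rot: [170.6, 6.6, 6.2]
ft_force: [-0.3, 0.7, -1.7]
finger_gap: 12.7
grip_force: 97.9
```

Emit:
apply_moves([
  [-0.018,0.427,-0.052,-0.261,-0.629,-0.452,0],
  [-0.018,0.427,-0.052,-0.261,-0.629,-0.452,0],
  [-0.018,0.427,-0.052,-0.261,-0.629,-0.452,0],
  [-0.018,0.427,-0.052,-0.261,-0.629,-0.452,0],
  [-0.018,0.427,-0.052,-0.261,-0.629,-0.452,0],
  [-0.018,0.427,-0.052,-0.261,-0.629,-0.452,0],
  [-0.018,0.427,-0.052,-0.261,-0.629,-0.452,0],
])

```text
time: 51.48
tool_pos: [418.5, -303.9, 195.7]
tcp_rot: [165.4, 29.4, 16.6]
ft_force: [0.3, -1.3, -1.0]
finger_gap: 12.6
grip_force: 97.9
```

Emit:
apply_moves([
  [-0.018,0.427,-0.052,-0.261,-0.629,-0.452,0],
  [-0.018,0.427,-0.052,-0.261,-0.629,-0.452,0],
  [-0.018,0.427,-0.052,-0.261,-0.629,-0.452,0],
  [-0.018,0.427,-0.052,-0.261,-0.629,-0.452,0],
  [-0.018,0.427,-0.052,-0.261,-0.629,-0.452,0],
  [-0.018,0.427,-0.052,-0.261,-0.629,-0.452,0],
  [-0.018,0.427,-0.052,-0.261,-0.629,-0.452,0],
])

```text
time: 52.35
tool_pos: [466.3, -374.7, 224.4]
tcp_rot: [164.8, 52.7, 28.3]
ft_force: [-0.2, -0.3, -0.7]
finger_gap: 12.8
grip_force: 98.0
```

Emit:
apply_moves([
  [-0.018,0.427,-0.052,-0.261,-0.629,-0.452,0],
  [-0.018,0.427,-0.052,-0.261,-0.629,-0.452,0],
  [-0.018,0.427,-0.052,-0.261,-0.629,-0.452,0],
  [-0.018,0.427,-0.052,-0.261,-0.629,-0.452,0],
  [-0.018,0.427,-0.052,-0.261,-0.629,-0.452,0],
  [-0.018,0.427,-0.052,-0.261,-0.629,-0.452,0],
  [-0.018,0.427,-0.052,-0.261,-0.629,-0.452,0],
  [0,0,0,0,0,0,0],
])

```text
time: 53.35
tool_pos: [535.4, -429.0, 240.0]
tcp_rot: [-178.5, 75.1, 55.7]
ft_force: [-0.0, -0.1, -1.6]
finger_gap: 12.7
grip_force: 98.1
```

```bash
python3 - <<'E'
from strips import *
s=sense();print(s["tool_pos"],s["tcp_rot"],s["finger_gap"],s["ft_force"],s["joint_pos"].round(1))
gp=np.array([406.2,-133.1,-9.7]);gr=[180,-15,-6.65]
p,r=place((546.3,-414.9),110,54.2,gp,gr,[441,-137],-6.6);plan(p,r,n=4)
# see the strip: white pixels in scene & side vs model of upright strip at present
im=snapshot("scene");np.savez("sc21.npz",im=im,st=s)
R=Ro.from_euler('xyz',s["tcp_rot"],degrees=True);t,_=rel(gp,gr,[441,-137],-6.6)
ax=(R*Ro.from_euler('xyz',gr,degrees=True).inv()).apply([np.cos(np.radians(-6.6)),np.sin(np.radians(-6.6)),0]);c=s["tool_pos"]+R.apply(t);print("strip axis",ax.round(3),"centre",c.round(1))
C=cam("scene");e=proj(C,[c+80*ax,c-80*ax]);print("expected ends px",e.round(1).tolist())
hsv=cv2.cvtColor(im,cv2.COLOR_RGB2HSV);m=((hsv[...,1]<60)&(hsv[...,2]>120)).astype(np.uint8)
n,l,st,ce=cv2.connectedComponentsWithStats(m)
for i in range(1,n):
    if st[i,4]>25 and abs(ce[i]-e.mean(0)).max()<60:
        pts=np.argwhere(l==i)[:,::-1].astype(np.float32);print(st[i].tolist(),cv2.minAreaRect(pts))
E
```

```text
[ 535.35603256 -428.96406353  239.96061168] [-178.49158954   75.07521041   55.69416691] 12.71047293385293 [-0.01498042 -0.05598115 -1.64988976] [-13.7  44.7  64.8 -67.9 104.9  25. ]
4 rows of [0.121, 0.007, 0.031, -0.004, 0.004, 0.021]
strip axis [-0.007  0.003 -1.   ] centre [ 545.4 -414.4  204.9]
expected ends px [[192.3, 114.4], [185.3, 69.1]]
[112, 0, 210, 97, 3418] ((220.30551147460938, 52.20497131347656), (40.757713317871094, 226.6824493408203), 60.42216110229492)
[197, 53, 33, 43, 608] ((215.0505828857422, 74.10455322265625), (30.22389793395996, 41.14720916748047), 19.179006576538086)
[183, 68, 9, 12, 62] ((187.0, 73.5), (8.0, 11.0), 0.0)
[152, 79, 27, 9, 106] ((165.40769958496094, 82.23846435546875), (26.171329498291016, 6.821910381317139), 7.125016689300537)
[141, 89, 102, 51, 379] ((191.37054443359375, 113.73283386230469), (3.850191831588745, 112.69467163085938), 64.14813995361328)
[122, 91, 45, 43, 1129] ((144.2058868408203, 109.32352447509766), (41.70588302612305, 29.705883026123047), 61.927513122558594)
[144, 92, 102, 51, 330] ((194.70187377929688, 117.4140853881836), (3.3595504760742188, 111.82022857666016), 64.0107650756836)
[161, 101, 6, 10, 37] ((164.7000274658203, 105.40000915527344), (9.391485214233398, 4.472135543823242), 63.43495178222656)
[169, 101, 38, 19, 53] ((187.29998779296875, 109.5999984741211), (1.3416409492492676, 41.143653869628906), 63.43495178222656)
```

```bash
python3 - <<'E'
import numpy as np,cv2
im=np.load("sc21.npz")["im"].astype(int)
for v in range(64,124,4): print(v,[tuple(x)[0]*1000+tuple(x)[2] for x in im[v,176:206:2]])
E
```

```text
64 [np.int64(87079), np.int64(76069), np.int64(147127), np.int64(138119), np.int64(142123), np.int64(120104), np.int64(81072), np.int64(110103), np.int64(112107), np.int64(112104), np.int64(108103), np.int64(113106), np.int64(110103), np.int64(113104), np.int64(109104)]
68 [np.int64(138117), np.int64(112094), np.int64(104098), np.int64(113104), np.int64(147136), np.int64(171159), np.int64(158145), np.int64(110101), np.int64(116108), np.int64(113105), np.int64(117107), np.int64(123115), np.int64(122116), np.int64(111102), np.int64(73048)]
72 [np.int64(113107), np.int64(112102), np.int64(113107), np.int64(115109), np.int64(126118), np.int64(130119), np.int64(105096), np.int64(59025), np.int64(59023), np.int64(58025), np.int64(61030), np.int64(49017), np.int64(48019), np.int64(110051), np.int64(107051)]
76 [np.int64(52025), np.int64(61032), np.int64(62030), np.int64(57022), np.int64(146139), np.int64(125116), np.int64(144134), np.int64(108079), np.int64(109050), np.int64(108049), np.int64(106047), np.int64(109050), np.int64(116056), np.int64(114052), np.int64(111050)]
80 [np.int64(49051
[... 2232 characters left out ...]
t64(106088), np.int64(102086), np.int64(152132), np.int64(141120), np.int64(136117), np.int64(141119), np.int64(104090), np.int64(81072), np.int64(131112)]
116 [np.int64(113097), np.int64(106089), np.int64(104086), np.int64(97080), np.int64(145125), np.int64(140122), np.int64(141122), np.int64(142122), np.int64(97086), np.int64(77068), np.int64(132113), np.int64(136116), np.int64(139124), np.int64(105081), np.int64(124069)]
120 [np.int64(151132), np.int64(135115), np.int64(139119), np.int64(147128), np.int64(59051), np.int64(127108), np.int64(142122), np.int64(141123), np.int64(146129), np.int64(94069), np.int64(117063), np.int64(124064), np.int64(125069), np.int64(129071), np.int64(135076)]
```

```bash
python3 - <<'E'
from strips import *
s=sense();im=snapshot("wrist");np.savez("w21.npz",im=im,st=s);C=cam("wrist",s);R=Ro.from_euler('xyz',s["tcp_rot"],degrees=True)
for al in(0,5,10,15,20):
    a=np.radians(al);out=[]
    for d in(20,60,119):
        # face toward camera: 8 mm toward -z of tool
        c=np.array([d*np.cos(a)+8*np.sin(a),0,-18.6+d*np.sin(a)-8*np.cos(a)])
        q=proj(C,R.apply([c+[0,8,0],c-[0,8,0]])+s["tool_pos"]);out.append((q[:,1].mean().round(0),abs(q[0,0]-q[1,0]).round(1)))
    print(al,out)
g=cv2.GaussianBlur(im.astype(float).mean(2),(0,0),.8)
for v in range(0,228,12): print(v,g[v,220:292:4].round(0).astype(int).tolist())
E
```

```text
0 [(np.float64(216.0), np.float64(33.8)), (np.float64(131.0), np.float64(36.9)), (np.float64(-20.0), np.float64(41.3))]
5 [(np.float64(213.0), np.float64(33.5)), (np.float64(128.0), np.float64(35.6)), (np.float64(-13.0), np.float64(38.1))]
10 [(np.float64(211.0), np.float64(33.1)), (np.float64(127.0), np.float64(34.3)), (np.float64(-4.0), np.float64(35.4))]
15 [(np.float64(209.0), np.float64(32.7)), (np.float64(126.0), np.float64(33.1)), (np.float64(5.0), np.float64(32.9))]
20 [(np.float64(207.0), np.float64(32.4)), (np.float64(127.0), np.float64(32.0)), (np.float64(15.0), np.float64(30.8))]
0 [126, 127, 126, 128, 130, 133, 132, 123, 93, 95, 116, 120, 120, 119, 121, 124, 132, 136]
12 [136, 135, 132, 129, 130, 152, 111, 111, 112, 112, 111, 111, 110, 103, 120, 122, 121, 121]
24 [136, 134, 133, 136, 141, 134, 114, 113, 113, 113, 112, 112, 112, 133, 136, 124, 93, 106]
36 [134, 138, 138, 137, 139, 134, 114, 114, 115, 114, 114, 113, 113, 128, 130, 132, 133, 136]
48 [132, 131, 136, 137, 140, 133, 115, 114, 114, 114, 114, 115, 113, 136, 143, 143, 136, 130]
60 [151, 152, 152, 150, 146, 115, 1
[... 529 characters left out ...]
, 56, 116, 116, 117, 116, 115, 114, 109, 106, 216, 221, 225, 226, 227]
144 [51, 50, 49, 50, 55, 116, 118, 117, 118, 117, 118, 118, 118, 223, 227, 227, 226, 228]
156 [51, 49, 49, 51, 55, 116, 118, 118, 118, 118, 117, 117, 118, 223, 228, 227, 227, 225]
168 [51, 51, 48, 48, 55, 116, 119, 118, 118, 118, 117, 118, 120, 223, 230, 229, 228, 228]
180 [52, 51, 50, 49, 60, 181, 119, 117, 117, 117, 118, 118, 119, 223, 229, 229, 230, 228]
192 [51, 50, 49, 52, 55, 115, 118, 117, 117, 118, 117, 117, 119, 224, 231, 230, 229, 229]
204 [51, 50, 51, 50, 55, 116, 117, 117, 118, 117, 118, 118, 121, 230, 230, 229, 228, 230]
216 [51, 50, 49, 50, 54, 115, 117, 117, 116, 116, 116, 116, 138, 229, 229, 229, 228, 228]
```

```bash
python3 - <<'E'
from strips import *
s=sense();gp=np.array([406.2,-133.1,-9.7]);gr=[180,-15,-6.65]
p,r=place((546.3,-414.9),9,54.2,gp,gr,[441,-137],-6.6);print(p);plan(p,r,n=8);path(p,r,8,s["tool_pos"],s["tcp_rot"],s["joint_pos"])
plan(p-[0,0,3],r,n=1,p0=p,r0=r)
E
```

```text
[ 536.07295163 -429.34721031  124.01750414]
8 rows of [0.476, 0.004, 0.127, -0.002, -0.0, 0.004]
  q [-13.7, 51.5, 64.2, -66.4, 102.4, 31.2] [536.0, -429.0, 154.0]
max deg/row [0.  1.4 0.4 0.3 0.5 1.1]  allowed [12.  12.  14.  15.7 15.7 15.7]
1 rows of [0.097, -0.0, 0.026, 0.0, 0.0, 0.0]
```

Emit:
apply_moves([
  [0.476,0,0.127,0,0,0.004,0],
  [0.476,0,0.127,0,0,0.004,0],
  [0.3,0,0.08,0,0,0,0],
  [0.3,0,0.08,0,0,0,0],
  [0,0,0,0,0,0,0],
])

```text
time: 54.08
tool_pos: [535.6, -429.2, 194.5]
tcp_rot: [-179.5, 75.0, 54.6]
ft_force: [0.3, 0.2, -1.1]
finger_gap: 12.9
grip_force: 98.1
```

Emit:
apply_moves([
  [0.4,0,0.107,0,0,0,0],
  [0.4,0,0.107,0,0,0,0],
  [0.4,0,0.107,0,0,0,0],
  [0.4,0,0.107,0,0,0,0],
  [0.4,0,0.107,0,0,0,0],
  [0.2,0,0.053,0,0,0,0],
  [0,0,0,0,0,0,0],
])

```text
time: 54.95
tool_pos: [535.7, -429.2, 126.6]
tcp_rot: [-179.7, 75.0, 54.5]
ft_force: [0.4, 0.5, -1.0]
finger_gap: 12.8
grip_force: 98.1
```

Emit:
apply_moves([
  [0.08,0,0.02,0,0,0,0],
  [0.06,0,0.015,0,0,0,0],
  [0,0,0,0,0,0,0],
])

```text
time: 55.32
tool_pos: [536.1, -429.2, 123.2]
tcp_rot: [-180.0, 75.0, 54.2]
ft_force: [-0.5, -0.4, -1.3]
finger_gap: 12.9
grip_force: 98.1
```

Emit:
apply_moves([
  [0.05,0,0.013,0,0,0,0],
  [0,0,0,0,0,0,0],
])

```text
time: 55.58
tool_pos: [536.0, -429.2, 121.4]
tcp_rot: [-179.9, 75.0, 54.3]
ft_force: [-1.0, 0.1, -0.8]
finger_gap: 12.7
grip_force: 98.1
```

Emit:
apply_moves([
  [0.02,0,0,0,0,0,0.2],
  [0,0,0,0,0,0,0.3],
  [0,0,0,0,0,0,0.4],
  [0,0,0,0,0,0,0.4],
  [0,0,-0.4,0,0,0,0.4],
  [0,0,-0.7,0,0,0,0.4],
  [0,0,-0.8,0,0,0,0.4],
  [0,0,0,0,0,0,0.4],
])

```text
time: 56.58
tool_pos: [570.9, -382.1, 136.8]
tcp_rot: [179.5, 75.0, 53.9]
ft_force: [-0.2, -0.4, -1.1]
finger_gap: 34.0
grip_force: 0.0
```

```bash
python3 - <<'E'
from strips import *
s=sense();im=snapshot("wrist");np.savez("w22.npz",im=im,st=s);C=cam("wrist",s)
print(s["tool_pos"],s["finger_gap"])
# expected upright strip: vertical edges projected, against picture
for z in(160,120,95): print(z,proj(C,[[546.3,-414.9,z]]).round(0))
hsv=cv2.cvtColor(im,cv2.COLOR_RGB2HSV);
for v in range(60,260,16): print(v,im[v,200:310:6].mean(1).round(0).astype(int).tolist())
sc=snapshot("scene");np.savez("sc22.npz",im=sc,st=s);C=cam("scene");print(proj(C,[[546.3,-414.9,166],[546.3,-414.9,85]]).round(1))
for v in range(78,130,4): print(v,sc[v,178:212:2].mean(1).round(0).astype(int).tolist())
E
```

```text
[ 570.87252796 -382.14442026  136.7944427 ] 33.97388545278363
160 [[253. 250.]]
120 [[253. 194.]]
95 [[253. 159.]]
60 [99, 100, 99, 97, 97, 103, 102, 98, 102, 102, 99, 103, 101, 66, 68, 69, 78, 61, 63]
76 [93, 95, 95, 93, 97, 93, 92, 92, 91, 94, 92, 66, 60, 64, 64, 67, 127, 121, 127]
92 [94, 93, 88, 93, 93, 92, 92, 92, 94, 89, 59, 62, 61, 63, 60, 58, 129, 130, 132]
108 [93, 96, 96, 94, 96, 95, 96, 98, 99, 70, 64, 61, 64, 65, 66, 98, 127, 131, 136]
124 [90, 93, 91, 91, 90, 89, 88, 89, 91, 66, 61, 62, 59, 60, 88, 91, 162, 161, 164]
140 [105, 107, 106, 108, 114, 116, 114, 113, 108, 72, 58, 64, 113, 115, 116, 113, 163, 159, 159]
156 [47, 50, 52, 53, 52, 52, 51, 179, 185, 179, 181, 230, 229, 227, 228, 228, 228, 227, 225]
172 [52, 51, 50, 52, 49, 51, 47, 180, 180, 182, 181, 231, 231, 229, 228, 225, 228, 228, 229]
188 [49, 52, 50, 55, 51, 49, 48, 165, 173, 176, 177, 231, 228, 231, 230, 227, 228, 231, 229]
204 [49, 57, 53, 53, 47, 49, 52, 176, 181, 182, 181, 233, 233, 231, 231, 231, 230, 231, 231]
220 [54, 49, 51, 52, 49, 49, 51, 183, 182, 182, 182, 232, 231, 230, 228, 228, 228, 228, 229]
23
[... 590 characters left out ...]
 109, 118, 144, 135, 141, 58, 129, 142]
98 [97, 99, 103, 106, 111, 107, 109, 118, 127, 127, 137, 63, 127, 139, 146, 84, 61]
102 [99, 100, 102, 115, 141, 129, 131, 134, 57, 123, 131, 134, 87, 61, 118, 130, 134]
106 [109, 138, 133, 133, 102, 76, 129, 132, 130, 86, 114, 147, 137, 138, 137, 131, 136]
110 [135, 98, 73, 130, 136, 121, 115, 126, 109, 106, 102, 121, 143, 142, 141, 140, 136]
114 [132, 131, 105, 96, 97, 96, 117, 123, 101, 98, 105, 104, 94, 132, 127, 126, 133]
118 [98, 16, 61, 95, 97, 107, 96, 115, 55, 98, 98, 96, 101, 98, 117, 121, 116]
122 [42, 39, 35, 24, 37, 19, 28, 24, 35, 40, 76, 90, 100, 91, 101, 118, 112]
126 [34, 40, 26, 36, 41, 41, 16, 23, 65, 21, 31, 101, 91, 59, 69, 70, 95]
```

```bash
python3 - <<'E'
from strips import *
s=sense();gp,gr=grasp([470,-82.6],.5,s=40,z=-10);print(gp)
p1=s["tool_pos"]+[30,55,80];plan(p1,s["tcp_rot"],n=4)
p2=gp+[0,0,90];plan(p2,gr,n=28,p0=p1,r0=s["tcp_rot"])
path(p1,s["tcp_rot"],4,s["tool_pos"],s["tcp_rot"],s["joint_pos"]);q,_=ik(p1,s["tcp_rot"],s["joint_pos"]);path(p2,gr,28,p1,s["tcp_rot"],q)
E
```

```text
[434.82442489 -82.90697259 -10.        ]
4 rows of [-0.51, -0.065, -0.673, 0.0, 0.0, 0.0]
28 rows of [0.033, -0.4, 0.125, 0.231, 0.645, 0.4]
max deg/row [1.1 0.9 1.7 0.3 1.8 1.6]  allowed [12.  12.  14.  15.7 15.7 15.7]
  q [-8.4, 37.6, 67.6, -47.4, 107.1, 40.8] [533.0, -298.0, 197.0]
  q [-11.9, 20.1, 84.5, -31.9, 96.9, 52.3] [480.0, -253.0, 167.0]
  q [-16.1, 2.2, 102.2, -17.8, 84.1, 59.7] [446.0, -196.0, 131.0]
  q [-20.4, -16.2, 120.5, -3.6, 70.7, 63.4] [433.0, -130.0, 97.0]
max deg/row [0.8 3.3 3.2 3.1 2.3 2.7]  allowed [12.  12.  14.  15.7 15.7 15.7]
```

Emit:
apply_moves([
  [-0.51,-0.065,-0.673,0,0,0,0.5],
  [-0.51,-0.065,-0.673,0,0,0,0.5],
  [-0.51,-0.065,-0.673,0,0,0,0.5],
  [-0.51,-0.065,-0.673,0,0,0,0.5],
  [0.033,-0.4,0.125,0.231,0.645,0.4,0.5],
  [0.033,-0.4,0.125,0.231,0.645,0.4,0.5],
  [0.033,-0.4,0.125,0.231,0.645,0.4,0.5],
  [0.033,-0.4,0.125,0.231,0.645,0.4,0.5],
])

```text
time: 57.68
tool_pos: [553.5, -309.3, 206.3]
tcp_rot: [168.4, 62.2, 37.2]
ft_force: [-0.3, -0.5, -0.5]
finger_gap: 42.2
grip_force: 0.0
```

Emit:
apply_moves([
  [0.033,-0.4,0.125,0.231,0.645,0.4,0.5],
  [0.033,-0.4,0.125,0.231,0.645,0.4,0.5],
  [0.033,-0.4,0.125,0.231,0.645,0.4,0.5],
  [0.033,-0.4,0.125,0.231,0.645,0.4,0.5],
  [0.033,-0.4,0.125,0.231,0.645,0.4,0.5],
  [0.033,-0.4,0.125,0.231,0.645,0.4,0.5],
  [0.033,-0.4,0.125,0.231,0.645,0.4,0.5],
  [0.033,-0.4,0.125,0.231,0.645,0.4,0.5],
])

```text
time: 58.68
tool_pos: [480.3, -253.0, 168.0]
tcp_rot: [166.3, 35.8, 23.5]
ft_force: [0.6, -0.6, -0.0]
finger_gap: 42.9
grip_force: 0.0
```

Emit:
apply_moves([
  [0.033,-0.4,0.125,0.231,0.645,0.4,0.5],
  [0.033,-0.4,0.125,0.231,0.645,0.4,0.5],
  [0.033,-0.4,0.125,0.231,0.645,0.4,0.5],
  [0.033,-0.4,0.125,0.231,0.645,0.4,0.5],
  [0.033,-0.4,0.125,0.231,0.645,0.4,0.5],
  [0.033,-0.4,0.125,0.231,0.645,0.4,0.5],
  [0.033,-0.4,0.125,0.231,0.645,0.4,0.5],
  [0.033,-0.4,0.125,0.231,0.645,0.4,0.5],
])

```text
time: 59.68
tool_pos: [439.6, -175.1, 120.3]
tcp_rot: [170.8, 9.7, 13.1]
ft_force: [0.5, 0.7, -0.4]
finger_gap: 42.8
grip_force: 0.0
```

Emit:
apply_moves([
  [0.033,-0.4,0.125,0.231,0.645,0.4,0.5],
  [0.033,-0.4,0.125,0.231,0.645,0.4,0.5],
  [0.033,-0.4,0.125,0.231,0.645,0.4,0.5],
  [0.033,-0.4,0.125,0.231,0.645,0.4,0.5],
  [0,0,0,0,0,0,0.5],
  [0,0,0,0,0,0,0.5],
])

```text
time: 60.42
tool_pos: [433.0, -130.9, 98.6]
tcp_rot: [174.6, -2.9, 7.4]
ft_force: [0.2, 0.3, -0.6]
finger_gap: 42.6
grip_force: 0.0
```

```bash
python3 - <<'E'
from strips import *
s=strips("w23");print(s["finger_gap"])
gp,gr=grasp([470,-82.6],.5,s=40,z=-10)
plan(gp+[0,0,12],gr,n=6);plan(gp,gr,n=4,p0=gp+[0,0,12],r0=gr)
E
```

```text
w23 scale 1.5625 [ 433.  -130.9   98.6] [174.61  -2.86   7.37]
[175, 32, 34, 201, 4164] [470.  -82.4] [159.7  16.5] 0.53
42.64228189978974
6 rows of [-0.043, -0.296, 0.52, 0.156, 0.429, 0.267]
4 rows of [-0.026, -0.0, 0.097, 0.0, 0.0, 0.0]
```

Emit:
apply_moves([
  [0.033,-0.4,0.125,0.231,0.645,0.4,0.5],
  [0.033,-0.4,0.125,0.231,0.645,0.4,0.5],
  [0.033,-0.4,0.125,0.231,0.645,0.4,0.5],
  [0.033,-0.4,0.125,0.231,0.645,0.4,0.5],
  [0,0,0,0,0,0,0.5],
  [0,0,0,0,0,0,0.5],
])

```text
time: 61.22
tool_pos: [435.0, -83.8, 81.0]
tcp_rot: [179.9, -15.0, 0.5]
ft_force: [0.2, -0.2, 0.4]
finger_gap: 42.6
grip_force: 0.0
```

```bash
python3 - <<'E'
from strips import *
gp,gr=grasp([470,-82.5],.5,s=40,z=-10)
plan(gp+[0,0,12],gr,n=6)
E
```

```text
6 rows of [-0.114, -0.006, 0.424, 0.002, 0.0, 0.0]
```

Emit:
apply_moves([
  [-0.114,-0.006,0.424,0,0,0,0.5],
  [-0.114,-0.006,0.424,0,0,0,0.5],
  [-0.114,-0.006,0.424,0,0,0,0.5],
  [-0.114,-0.006,0.424,0,0,0,0.5],
  [-0.114,-0.006,0.424,0,0,0,0.5],
  [-0.114,-0.006,0.424,0,0,0,0.45],
  [-0.026,0,0.097,0,0,0,0.4],
  [-0.026,0,0.097,0,0,0,0.4],
])

```text
time: 62.22
tool_pos: [434.6, -82.2, -4.8]
tcp_rot: [-180.0, -15.0, 0.4]
ft_force: [-0.1, 0.2, -0.6]
finger_gap: 34.0
grip_force: 0.0
```

Emit:
apply_moves([
  [-0.026,0,0.097,0,0,0,0.4],
  [-0.022,0,0.08,0,0,0,0.4],
  [0,0,0,0,0,0,0.4],
])

```text
time: 62.6
tool_pos: [434.4, -82.1, -10.3]
tcp_rot: [-180.0, -15.0, 0.4]
ft_force: [0.3, -0.0, 0.2]
finger_gap: 34.1
grip_force: 0.0
```

Emit:
apply_moves([
  [0,0,0,0,0,0,0.25],
  [0,0,0,0,0,0,0.15],
  [0,0,0,0,0,0,0],
  [0,0,0,0,0,0,0],
  [0,0,0,0,0,0,0],
], grip_force=70)

```text
time: 63.22
tool_pos: [434.8, -82.3, -9.8]
tcp_rot: [-180.0, -15.0, 0.4]
ft_force: [-2.7, 0.4, 5.4]
finger_gap: 14.3
grip_force: 68.9
```

Emit:
apply_moves([
  [0.02,0,-0.1,0,0,0,0],
  [0.1,0,-0.4,0,0,0,0],
  [0.22,0,-0.8,0,0,0,0],
  [0.25,0,-0.95,0,0,0,0],
  [0.25,0,-0.95,0,0,0,0],
  [0.25,0,-0.95,0,0,0,0],
  [0.25,0,-0.95,0,0,0,0],
  [0,0,0,0,0,0,0],
], grip_force=100)

```text
time: 64.22
tool_pos: [435.4, -82.8, 151.4]
tcp_rot: [179.9, -15.3, 0.5]
ft_force: [-0.4, 0.2, -1.6]
finger_gap: 13.0
grip_force: 97.9
```

```bash
python3 - <<'E'
from strips import *
s=sense();print(s["tool_pos"],s["tcp_rot"],s["finger_gap"],s["ft_force"])
gp=np.array([434.6,-82.2,-10]);gr=[180,-15,.45]
p,r=place((465.3,-356.3),125,54.2,gp,gr,[470,-82.5],.5);print(p.round(1),r)
plan(p,r,n=28);path(p,r,28,s["tool_pos"],s["tcp_rot"],s["joint_pos"])
E
```

```text
[435.36246262 -82.83943328 151.43048951] [179.88464683 -15.31310435   0.47569856] 13.036929153061742 [-0.43299428  0.19792492 -1.63679974]
[ 454.3 -370.6  240.4] [180, 75, 54.2]
28 rows of [-0.165, 0.351, 0.012, -0.229, -0.646, -0.401]
  q [-19.5, -16.8, 115.6, -8.3, 80.3, 61.3] [411.0, -148.0, 149.0]
  q [-16.1, -1.6, 104.1, -22.7, 89.5, 55.7] [400.0, -215.0, 163.0]
  q [-13.3, 12.3, 94.3, -37.6, 97.5, 48.1] [405.0, -280.0, 189.0]
  q [-11.3, 24.8, 86.7, -53.6, 103.1, 38.8] [429.0, -338.0, 220.0]
max deg/row [0.6 3.  2.3 2.9 1.6 1.7]  allowed [12.  12.  14.  15.7 15.7 15.7]
```

Emit:
apply_moves([
  [-0.165,0.351,0.012,-0.229,-0.646,-0.401,0],
  [-0.165,0.351,0.012,-0.229,-0.646,-0.401,0],
  [-0.165,0.351,0.012,-0.229,-0.646,-0.401,0],
  [-0.165,0.351,0.012,-0.229,-0.646,-0.401,0],
  [-0.165,0.351,0.012,-0.229,-0.646,-0.401,0],
  [-0.165,0.351,0.012,-0.229,-0.646,-0.401,0],
  [-0.165,0.351,0.012,-0.229,-0.646,-0.401,0],
])

```text
time: 65.1
tool_pos: [405.8, -158.7, 145.6]
tcp_rot: [171.8, 6.9, 11.8]
ft_force: [0.4, -0.7, -1.3]
finger_gap: 12.8
grip_force: 97.9
```

Emit:
apply_moves([
  [-0.165,0.351,0.012,-0.229,-0.646,-0.401,0],
  [-0.165,0.351,0.012,-0.229,-0.646,-0.401,0],
  [-0.165,0.351,0.012,-0.229,-0.646,-0.401,0],
  [-0.165,0.351,0.012,-0.229,-0.646,-0.401,0],
  [-0.165,0.351,0.012,-0.229,-0.646,-0.401,0],
  [-0.165,0.351,0.012,-0.229,-0.646,-0.401,0],
  [-0.165,0.351,0.012,-0.229,-0.646,-0.401,0],
])

```text
time: 65.97
tool_pos: [397.2, -236.8, 165.8]
tcp_rot: [167.3, 29.6, 21.1]
ft_force: [0.6, -0.1, -0.9]
finger_gap: 13.2
grip_force: 97.9
```

Emit:
apply_moves([
  [-0.165,0.351,0.012,-0.229,-0.646,-0.401,0],
  [-0.165,0.351,0.012,-0.229,-0.646,-0.401,0],
  [-0.165,0.351,0.012,-0.229,-0.646,-0.401,0],
  [-0.165,0.351,0.012,-0.229,-0.646,-0.401,0],
  [-0.165,0.351,0.012,-0.229,-0.646,-0.401,0],
  [-0.165,0.351,0.012,-0.229,-0.646,-0.401,0],
  [-0.165,0.351,0.012,-0.229,-0.646,-0.401,0],
])

```text
time: 66.85
tool_pos: [412.3, -309.3, 198.9]
tcp_rot: [166.8, 52.7, 31.5]
ft_force: [-0.3, 0.1, -1.5]
finger_gap: 12.9
grip_force: 97.9
```

Emit:
apply_moves([
  [-0.165,0.351,0.012,-0.229,-0.646,-0.401,0],
  [-0.165,0.351,0.012,-0.229,-0.646,-0.401,0],
  [-0.165,0.351,0.012,-0.229,-0.646,-0.401,0],
  [-0.165,0.351,0.012,-0.229,-0.646,-0.401,0],
  [-0.165,0.351,0.012,-0.229,-0.646,-0.401,0],
  [-0.165,0.351,0.012,-0.229,-0.646,-0.401,0],
  [-0.165,0.351,0.012,-0.229,-0.646,-0.401,0],
  [0,0,0,0,0,0,0],
])

```text
time: 67.85
tool_pos: [452.1, -369.9, 233.5]
tcp_rot: [-178.0, 75.0, 56.1]
ft_force: [-0.2, 0.7, -0.9]
finger_gap: 12.8
grip_force: 98.0
```

```bash
python3 - <<'E'
from strips import *
s=sense();im=snapshot("wrist");np.savez("w24.npz",im=im,st=s)
gp=np.array([434.6,-82.2,-10]);gr=[180,-15,.45]
p,r=place((465.3,-356.3),11,54.2,gp,gr,[470,-82.5],.5);print(p.round(1),s["tool_pos"].round(1),s["tcp_rot"].round(1));plan(p,r,n=9)
g=cv2.GaussianBlur(im.astype(float).mean(2),(0,0),.8)
for v in (0,4,8,12,16,60,120,200): print(v,g[v,220:292:4].round(0).astype(int).tolist())
E
```

```text
[ 454.3 -370.6  126.4] [ 452.1 -369.9  233.5] [-178.    75.    56.1]
9 rows of [0.386, 0.01, 0.101, -0.004, -0.0, 0.01]
0 [128, 127, 127, 131, 130, 128, 128, 131, 130, 138, 179, 185, 185, 185, 130, 101, 129, 126]
4 [130, 128, 126, 127, 130, 137, 120, 119, 121, 120, 123, 148, 154, 182, 181, 140, 132, 129]
8 [135, 132, 130, 128, 127, 168, 113, 109, 109, 108, 108, 108, 108, 133, 131, 128, 131, 132]
12 [131, 134, 134, 133, 130, 170, 113, 108, 109, 109, 110, 110, 108, 122, 128, 128, 129, 132]
16 [121, 127, 134, 135, 135, 170, 113, 110, 110, 110, 109, 108, 109, 127, 130, 129, 128, 129]
60 [133, 134, 136, 137, 138, 113, 113, 112, 112, 112, 113, 112, 113, 140, 147, 146, 142, 137]
120 [49, 49, 48, 49, 51, 107, 107, 105, 104, 105, 107, 109, 111, 145, 156, 156, 155, 157]
200 [49, 48, 49, 48, 51, 112, 115, 115, 115, 115, 114, 114, 116, 220, 228, 226, 227, 228]
```

Same picture as with the first strip (end at row ~6, constant width), so the strip hangs upright. Lowering.

Emit:
apply_moves([
  [0.386,0.01,0.101,0,0,0.01,0],
  [0.386,0.01,0.101,0,0,0.01,0],
  [0.2,0.01,0.05,0,0,0.02,0],
  [0,0,0,0,0,0,0],
])

```text
time: 68.4
tool_pos: [453.2, -370.3, 204.8]
tcp_rot: [-179.3, 75.0, 54.8]
ft_force: [-0.0, -0.6, -1.7]
finger_gap: 13.0
grip_force: 98.0
```

```bash
python3 - <<'E'
from strips import *
plan([454.3,-370.6,126.4],[180,75,54.2],n=7)
E
```

```text
7 rows of [0.361, 0.006, 0.094, -0.005, 0.001, 0.005]
```

Emit:
apply_moves([
  [0.36,0.006,0.094,0,0,0.005,0],
  [0.36,0.006,0.094,0,0,0.005,0],
  [0.36,0.006,0.094,0,0,0.005,0],
  [0.36,0.006,0.094,0,0,0.005,0],
  [0.36,0.006,0.094,0,0,0.005,0],
  [0.36,0.006,0.094,0,0,0.005,0],
  [0.36,0.006,0.094,0,0,0.005,0],
  [0,0,0,0,0,0,0],
])

```text
time: 69.4
tool_pos: [454.2, -370.6, 126.2]
tcp_rot: [-179.7, 75.0, 54.3]
ft_force: [1.0, -0.1, -1.3]
finger_gap: 12.8
grip_force: 98.0
```

Emit:
apply_moves([
  [0.07,0,0.018,0,0,0,0],
  [0.05,0,0.013,0,0,0,0],
  [0,0,0,0,0,0,0],
])

```text
time: 69.78
tool_pos: [454.9, -370.7, 123.9]
tcp_rot: [179.8, 75.0, 53.8]
ft_force: [1.2, -0.1, -0.4]
finger_gap: 13.2
grip_force: 98.0
```

Emit:
apply_moves([
  [0.06,0,0.016,0,0,0,0],
  [0,0,0,0,0,0,0],
])

```text
time: 70.03
tool_pos: [454.7, -370.7, 121.8]
tcp_rot: [179.9, 75.0, 53.9]
ft_force: [0.1, -0.0, -0.9]
finger_gap: 12.7
grip_force: 98.0
```

Emit:
apply_moves([
  [0.01,0,0,0,0,0,0.2],
  [0,0,0,0,0,0,0.3],
  [0,0,0,0,0,0,0.4],
  [0,0,0,0,0,0,0.4],
  [0,0,-0.4,0,0,0,0.4],
  [0,0,-0.7,0,0,0,0.4],
  [0,0,-0.8,0,0,0,0.4],
  [0,0,0,0,0,0,0.4],
])

```text
time: 71.03
tool_pos: [489.6, -324.1, 137.4]
tcp_rot: [179.3, 74.9, 53.6]
ft_force: [-0.1, 0.4, 0.1]
finger_gap: 34.5
grip_force: 0.0
```

```bash
python3 - <<'E'
from strips import *
s=sense();im=snapshot("wrist");np.savez("w25.npz",im=im,st=s);C=cam("wrist",s);print(s["tool_pos"],s["tcp_rot"])
for c in((465.3,-356.3),(546.3,-414.9)):
  for z in(160,95): print(z,proj(C,[[*c,z]]).round(0))
for v in range(60,260,20): print(v,im[v,130:310:8].mean(1).round(0).astype(int).tolist())
plan(s["tool_pos"]+[0,120,110],s["tcp_rot"],n=7); path(s["tool_pos"]+[0,120,110],s["tcp_rot"],7,s["tool_pos"],s["tcp_rot"],s["joint_pos"])
E
```

```text
[ 489.60233436 -324.10451331  137.35326237] [179.34107608  74.93850083  53.57834476]
160 [[253. 249.]]
95 [[253. 158.]]
160 [[391. 248.]]
95 [[393. 158.]]
60 [77, 78, 75, 77, 73, 78, 78, 77, 76, 74, 69, 75, 69, 72, 107, 108, 107, 110, 75, 71, 72, 73, 85]
80 [50, 55, 52, 51, 50, 47, 48, 68, 91, 66, 68, 67, 68, 101, 103, 103, 102, 66, 67, 69, 65, 74, 98]
100 [137, 143, 147, 142, 134, 119, 89, 105, 124, 137, 70, 94, 98, 97, 103, 106, 65, 70, 67, 70, 91, 101, 103]
120 [140, 127, 123, 134, 146, 163, 192, 147, 153, 150, 107, 107, 107, 103, 104, 104, 67, 68, 67, 87, 101, 107, 106]
140 [139, 158, 165, 172, 112, 136, 105, 92, 69, 54, 99, 126, 120, 124, 127, 123, 84, 70, 130, 135, 133, 133, 131]
160 [63, 56, 58, 88, 93, 94, 90, 88, 70, 53, 53, 48, 51, 53, 173, 195, 193, 61, 237, 237, 235, 237, 234]
180 [55, 59, 57, 86, 90, 89, 91, 92, 76, 53, 55, 55, 55, 56, 169, 193, 192, 63, 236, 238, 237, 236, 236]
200 [62, 60, 60, 94, 90, 86, 89, 92, 83, 56, 57, 56, 57, 56, 159, 195, 192, 69, 240, 238, 239, 239, 238]
220 [55, 56, 54, 91, 96, 96, 92, 94, 90, 57, 57, 54, 52, 55, 152, 193, 192, 71, 238, 237, 236, 235, 236]
240 [58, 57, 56, 74, 93, 90, 94, 91, 52, 48, 90, 22, 56, 52, 149, 197, 195, 65, 236, 236, 32, 93, 52]
7 rows of [-0.387, -0.332, -0.59, -0.002, 0.001, 0.001]
  q [2.1, 37.6, 76.2, -58.0, 115.9, 36.7] [490.0, -221.0, 232.0]
max deg/row [1.4 1.5 0.5 0.6 1.9 0.6]  allowed [12.  12.  14.  15.7 15.7 15.7]
```

Emit:
apply_moves([
  [-0.387,-0.332,-0.59,0,0,0,0.4],
  [-0.387,-0.332,-0.59,0,0,0,0.4],
  [-0.387,-0.332,-0.59,0,0,0,0.4],
  [-0.387,-0.332,-0.59,0,0,0,0.4],
  [-0.387,-0.332,-0.59,0,0,0,0.4],
  [-0.387,-0.332,-0.59,0,0,0,0.4],
  [0,0,0,0,0,0,0.4],
  [0,0,0,0,0,0,0.4],
])

```text
time: 72.08
tool_pos: [488.3, -222.6, 230.6]
tcp_rot: [179.9, 75.0, 54.0]
ft_force: [-0.8, 0.5, 0.3]
finger_gap: 34.2
grip_force: 0.0
```

```bash
python3 - <<'E'
from strips import *
s=sense();im=snapshot("wrist");C=cam("wrist",s);print(s["tool_pos"].round(0),s["time"])
for c in((465.3,-356.3),(546.3,-414.9)):
    for z in(160,125,95):
        u,v=proj(C,[[*c,z]])[0]
        if 10<v<374 and 25<u<485: print(c,z,round(u),round(v),im[int(v),int(u)-20:int(u)+24:4].mean(1).round(0).astype(int).tolist())
# panel in the bay: unchanged between sc13 and now?
a=np.load("sc13.npz")["im"].astype(int);b=snapshot("scene").astype(int)
print("diff bay",abs(a-b)[205:235,175:215].mean().round(1))
sb=snapshot("side");C=cam("side")
for c in((465.3,-356.3),(546.3,-414.9)):
    for z in(160,125,95):
        u,v=proj(C,[[*c,z]])[0];print(c,z,round(u),round(v),sb[int(v),int(u)-12:int(u)+14:2].mean(1).round(0).astype(int).tolist())
E
```

```text
[ 488. -223.  231.] 72.075
(465.3, -356.3) 160 316 132 [158, 157, 159, 148, 189, 187, 185, 184, 202, 196, 199]
(465.3, -356.3) 125 316 95 [158, 157, 156, 143, 184, 183, 181, 178, 160, 161, 163]
(465.3, -356.3) 95 316 64 [135, 136, 137, 144, 184, 180, 177, 177, 130, 122, 117]
(546.3, -414.9) 160 416 133 [220, 218, 202, 143, 175, 177, 179, 179, 197, 212, 213]
(546.3, -414.9) 125 416 97 [156, 153, 149, 142, 168, 175, 174, 173, 146, 148, 150]
(546.3, -414.9) 95 416 67 [132, 126, 136, 143, 172, 173, 174, 169, 133, 132, 125]
diff bay 28.9
(465.3, -356.3) 160 289 130 [99, 103, 99, 103, 107, 138, 202, 166, 111, 105, 103, 111, 113]
(465.3, -356.3) 125 289 139 [95, 101, 102, 104, 104, 132, 135, 130, 117, 110, 110, 108, 108]
(465.3, -356.3) 95 288 146 [91, 78, 74, 86, 94, 134, 142, 128, 106, 107, 107, 106, 112]
(546.3, -414.9) 160 272 122 [35, 29, 28, 26, 35, 142, 201, 152, 68, 55, 70, 71, 89]
(546.3, -414.9) 125 272 130 [32, 29, 29, 20, 16, 62, 112, 108, 103, 99, 103, 99, 103]
(546.3, -414.9) 95 272 137 [125, 123, 125, 115, 109, 130, 146, 136, 112, 98, 101, 103, 103]
```

```bash
python3 - <<'E'
from strips import *
for n,f in(("scene","sc13"),("side","sd13")):
    a=cv2.cvtColor(np.load(f+".npz")["im"],cv2.COLOR_RGB2GRAY);im=snapshot(n);b=cv2.cvtColor(im,cv2.COLOR_RGB2GRAY);C=cam(n)
    R=Ro.from_euler('z',-5.7,degrees=True)
    c=proj(C,R.apply(np.array([[-40,-40,0],[-40,40,0],[40,40,0],[40,-40,0]]))+[702.6,-22.6,53]);x0,y0=c.min(0).astype(int);x1,y1=c.max(0).astype(int)
    t=a[y0:y1,x0:x1];r=cv2.matchTemplate(b[y0-10:y1+10,x0-10:x1+10],t,cv2.TM_CCOEFF_NORMED);print(n,(x0,y0,x1,y1),cv2.minMaxLoc(r),a[y0:y1,x0:x1].mean(),b[y0:y1,x0:x1].mean())
    # lifter blade/handle brightness on the mat
    for P in([468,175,6],[443,97,62],[430,70,62]):
        u,v=proj(C,[P])[0].astype(int);print(P,im[v-1:v+2,u-1:u+2].mean((0,1)).round(0))
E
```

```text
scene (np.int64(175), np.int64(204), np.int64(212), np.int64(232)) (-0.31671446561813354, 0.5927193760871887, (13, 6), (10, 10)) 134.00096525096524 100.56467181467181
[468, 175, 6] [120. 120. 121.]
[443, 97, 62] [130.  93.  63.]
[430, 70, 62] [128.  92.  62.]
side (np.int64(178), np.int64(179), np.int64(211), np.int64(195)) (-0.41474661231040955, 0.4438289701938629, (19, 16), (10, 10)) 146.73863636363637 115.0965909090909
[468, 175, 6] [154. 157. 158.]
[443, 97, 62] [154.  99.  55.]
[430, 70, 62] [155.  98.  54.]
```

```bash
python3 -c "
from bench import *
print(hand_in())"
```

```text
the job is handed in; nothing more can be done
None
```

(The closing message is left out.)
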